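# Set up a tube run on the fit-up rail and gauge its length

### The job

Take the lid off the blue box by its knob and lay it flat on the bench, then lay every tube from the box on the fit-up rail's beam: one straight row along the middle of the beam, butted end to end and the first one up against the end stop. With the row complete, draw the sprung band gauge out by its finger grip until its pointer is level with the far end of the last tube and hold it there for two seconds for the reading, then let the band back fully home. Finish with the lid seated back on the box, the row left undisturbed and the other things on the bench left where they are.

Things in the scene. Friction and masses are not known exactly. Their poses are not given: they have to be found in the camera images.
- rail: fit-up rail: fixed grey beam along its y, top a level strip 40 mm wide, 60 mm above the bench, from the end stop to 320 mm beyond; origin on the bench under its centreline. In front (its -x), 85 mm from the centreline, runs the gauge's guide channel (top 52 mm high; a deck of that height joins it to the beam) with the black spring case (34 x 75 x 75 mm high) 40 to 115 mm behind the stop face
- rail_stop (a point): on the beam's top and centreline at the face of the end stop (steel plate 50 mm wide, 15 mm above the beam's top). y runs along the beam away from the stop, x square to it (away from the gauge), z up. A tube on the beam has its centre 15 mm above this point; the first tube's end goes against the stop
- tape (a joint): sprung band gauge: how far the pointer is drawn out from the end stop, in m: 0 fully home (pointer level with the stop face), 0.30 at most. The spring pulls it home with 6 N at 0 rising to 12 N at 0.30; let go, it runs back by itself
- tape_grip (a point): middle of the top of the gauge's black finger grip, an upright tab 14 mm thick (rail x), 24 mm wide (rail y) and 42 mm tall, its top 102 mm above the bench; it slides with the band along rail +y
- tape_pointer (a point): reading edge of the gauge's pointer, an upturned steel blade beside the tubes, 68 mm above the bench (top 78), 25 mm from the beam's centreline, on a flat arm (60 mm high at most) from under the finger grip; level with the grip's middle along the rail. Axes as the rail's
- box: blue steel box fixed to the bench, outside 166 (x) x 186 (y) x 48 mm high, walls and floor 3 mm, open at the top under its loose lid; origin on the bench under its centre. It stands to the robot's right or left; a grey scrap bin (160 x 180 x 55 mm) stands on the other side, and the bench between them, some 0.43 m ahead of the robot, is clear
- lid: loose aluminium lid, 172 (x) x 192 (y) x 3 mm, 0.3 kg; a ridge frame under it, 150 x 170 mm outside and 8 mm deep, drops inside the box's walls with 5 mm to spare all round. Origin: middle of the plate's underside, 48 mm above the bench when on the box, 8 mm when laid flat on the bench. x and y along the box's when on
- lid_knob (a point): middle of the lid's black knob, an upright cylinder of 32 mm diameter and 24 mm height whose middle is 26 mm above the plate's underside, its top 38 mm above it
- square: red arrow-shaped magnetic welding square lying on the bench, about 135 x 70 x 20 mm; bystander; origin under its middle
- brush: wire brush, 180 mm long, lying on the bench; bystander
- hammer: hammer, 250 mm long, lying on the bench beyond the rail; bystander
- spray: spray can, 56 mm diameter, 150 mm tall, standing beyond the rail; bystander; origin under its middle
- tube0: length of bright square steel tube, 30 x 30 mm section, 70 mm long, about 0.16 kg; origin at its centre, y axis along its length (both ends and all four sides alike). Starts lying on the box's floor under the lid; two to four are present, at places of a two by two grid (centres 68 mm apart across their width, 86 mm apart along their length)
- tube1: length of bright square steel tube, 30 x 30 mm section, 70 mm long, about 0.16 kg; origin at its centre, y axis along its length (both ends and all four sides alike). Starts lying on the box's floor under the lid; two to four are present, at places of a two by two grid (centres 68 mm apart across their width, 86 mm apart along their length)
- tube2: length of bright square steel tube, 30 x 30 mm section, 70 mm long, about 0.16 kg; origin at its centre, y axis along its length (both ends and all four sides alike). Starts lying on the box's floor under the lid; two to four are present, at places of a two by two grid (centres 68 mm apart across their width, 86 mm apart along their length)
- tube3: length of bright square steel tube, 30 x 30 mm section, 70 mm long, about 0.16 kg; origin at its centre, y axis along its length (both ends and all four sides alike). Starts lying on the box's floor under the lid; two to four are present, at places of a two by two grid (centres 68 mm apart across their width, 86 mm apart along their length)
There are look-alikes about, which are no part of the job. Leave any red or yellow look-alike of the box alone.

How it is judged:
On the way, in this order (a step that is already met when the one before it is completed fails the run):
1. the lid lies flat on the bench, let go (height (world z) of lid below 0.014 m and angle between lid's own z axis and vertical below 0.06 rad and linear speed of lid below 0.02 m/s and contact force between the fingers and lid below 0.2 N), for 0.2 s.
2. all tubes lie in a straight row on the beam, butted from the end stop on (z of tube0 in the frame of rail_stop between 0.011 and 0.019 m and x of tube0 in the frame of rail_stop between -0.01 and 0.01 m and angle between the y axis of each of tube0, tube1, tube2, tube3 and the y axis of rail_stop, either way round below 0.1 rad and z of tube1 in the frame of rail_stop between 0.011 and 0.019 m and x of tube1 in the frame of rail_stop between -0.01 and 0.01 m and z of tube2 in the frame of rail_stop between 0.011 and 0.019 m and x of tube2 in the frame of rail_stop between -0.01 and 0.01 m and z of tube3 in the frame of rail_stop between 0.011 and 0.019 m and x of tube3 in the frame of rail_stop between -0.01 and 0.01 m and (y of tube0 in the frame of rail_stop between 0.03 and 0.04 m or (y of tube0 in the frame of rail_stop between 0.1 and 0.114 m and (y of tube1 in the frame of rail_stop between 0.03 and 0.04 m or y of tube2 in the frame of rail_stop between 0.03 and 0.04 m or y of tube3 in the frame of rail_stop between 0.03 and 0.04 m)) or (y of tube0 in the frame of rail_stop between 0.17 and 0.188 m and (y of tube1 in the frame of rail_stop between 0.1 and 0.114 m or y of tube2 in the frame of rail_stop between 0.1 and 0.114 m or y of tube3 in the frame of rail_stop between 0.1 and 0.114 m)) or (y of tube0 in the frame of rail_stop between 0.24 and 0.262 m and (y of tube1 in the frame of rail_stop between 0.17 and 0.188 m or y of tube2 in the frame of rail_stop between 0.17 and 0.188 m or y of tube3 in the frame of rail_stop between 0.17 and 0.188 m))) and (y of tube1 in the frame of rail_stop between 0.03 and 0.04 m or (y of tube1 in the frame of rail_stop between 0.1 and 0.114 m and (y of tube0 in the frame of rail_stop between 0.03 and 0.04 m or y of tube2 in the frame of rail_stop between 0.03 and 0.04 m or y of tube3 in the frame of rail_stop between 0.03 and 0.04 m)) or (y of tube1 in the frame of rail_stop between 0.17 and 0.188 m and (y of tube0 in the frame of rail_stop between 0.1 and 0.114 m or y of tube2 in the frame of rail_stop between 0.1 and 0.114 m or y of tube3 in the frame of rail_stop between 0.1 and 0.114 m)) or (y of tube1 in the frame of rail_stop between 0.24 and 0.262 m and (y of tube0 in the frame of rail_stop between 0.17 and 0.188 m or y of tube2 in the frame of rail_stop between 0.17 and 0.188 m or y of tube3 in the frame of rail_stop between 0.17 and 0.188 m))) and (y of tube2 in the frame of rail_stop between 0.03 and 0.04 m or (y of tube2 in the frame of rail_stop between 0.1 and 0.114 m and (y of tube0 in the frame of rail_stop between 0.03 and 0.04 m or y of tube1 in the frame of rail_stop between 0.03 and 0.04 m or y of tube3 in the frame of rail_stop between 0.03 and 0.04 m)) or (y of tube2 in the frame of rail_stop between 0.17 and 0.188 m and (y of tube0 in the frame of rail_stop between 0.1 and 0.114 m or y of tube1 in the frame of rail_stop between 0.1 and 0.114 m or y of tube3 in the frame of rail_stop between 0.1 and 0.114 m)) or (y of tube2 in the frame of rail_stop between 0.24 and 0.262 m and (y of tube0 in the frame of rail_stop between 0.17 and 0.188 m or y of tube1 in the frame of rail_stop between 0.17 and 0.188 m or y of tube3 in the frame of rail_stop between 0.17 and 0.188 m))) and (y of tube3 in the frame of rail_stop between 0.03 and 0.04 m or (y of tube3 in the frame of rail_stop between 0.1 and 0.114 m and (y of tube0 in the frame of rail_stop between 0.03 and 0.04 m or y of tube1 in the frame of rail_stop between 0.03 and 0.04 m or y of tube2 in the frame of rail_stop between 0.03 and 0.04 m)) or (y of tube3 in the frame of rail_stop between 0.17 and 0.188 m and (y of tube0 in the frame of rail_stop between 0.1 and 0.114 m or y of tube1 in the frame of rail_stop between 0.1 and 0.114 m or y of tube2 in the frame of rail_stop between 0.1 and 0.114 m)) or (y of tube3 in the frame of rail_stop between 0.24 and 0.262 m and (y of tube0 in the frame of rail_stop between 0.17 and 0.188 m or y of tube1 in the frame of rail_stop between 0.17 and 0.188 m or y of tube2 in the frame of rail_stop between 0.17 and 0.188 m))) and linear speed of each of tube0, tube1, tube2, tube3 below 0.02 m/s), for 0.3 s.
3. the gauge's pointer is held level with the far end of the last tube (within 5 mm) for 1 s (y of each of tube0, tube1, tube2, tube3 in the frame of tape_pointer below -0.03 m and y of any of tube0, tube1, tube2, tube3 in the frame of tape_pointer above -0.04 m), for 1 s.
4. the gauge is back fully home (value of joint tape below 0.006 m), for 0.2 s.
At the end, for the whole second after the job is handed in: Tubes at rest in a row on the beam from the stop (centres within 10 mm of its centreline, 0.1 rad, first within 5 mm of the stop, gaps to 4 mm); gauge home (under 6 mm); lid seated (within 3 mm of the rim, 0.035 rad of level); square, brush, hammer, can within 40 mm of their starts, can upright (all of step 2 and value of joint tape below 0.006 m and z of lid in the frame of box between 0.045 and 0.051 m and angle between lid's own z axis and vertical below 0.035 rad and linear speed of lid below 0.02 m/s and distance of each of square, brush, hammer, spray from where it was at the start of the episode below 0.04 m and angle between spray's own z axis and vertical below 0.2 rad); the robot touches nothing.
Of tube0, tube1, tube2, tube3 only 2 to 4 are there at a start; the rules pass over those that are not, and their reading is None.
At some moment in a run one of lid may be knocked a few centimetres aside while the robot is not near it.
Once in a run the grip may slacken for a moment while it holds something.
It also fails if it takes over 210 s, if anything falls off the work surface, if the arm or the gripper's body presses on something with over 40 N, if the wrist force passes 120 N, or if a joint passes its speed limit or range.

### The arm

A 7-joint arm with a two-finger parallel gripper is mounted at the origin on the work surface. World frame = base frame: x ahead of the robot, y to its left, z up, the work surface at z = 0. Lengths are in m, angles in rad, forces in N, time in s.
With the tool pointing down it reaches from about 0.35 to 0.9 m from the base axis. Payload 7.2 kg.
Tool frame: the origin (TCP) lies at the very end of the fingers, on their centre line; the grasp point (between the pads) lies 19 mm behind it (bot.grip_depth is the distance from the TCP to the grasp point, in m); z points along the fingers, y is the line along which they close (so a half turn about z gives the same grasp; the last joint's range is limited). The gripper opens to 88 mm and grips with 3 to 60 N. Pads are 20 mm wide; open, the fingers measure 115 mm over their backs; the gripper's body (75 mm by 178 mm) begins 61 mm behind the grasp point.
Start: joints at [1.047, 0.411, -0.013, 1.596, 0.006, 1.134, -0.082], TCP at [0.275, -0.561, 0.223] pointing down, gripper open.
Joint ranges: [-2.95, 2.95], [-0.29, 1.99], [-1.47, 1.44], [0.14, 2.54], [-1.03, 4.17], [0.13, 1.85], [-2.86, 2.86]. Speed limits (rad/s): [2.39, 2.39, 3.01, 3.01, 3.14, 3.14, 3.14].

### API

Orientations are given as a rotation vector (axis times angle).
In Python, from workcell import readout, get_image, workorder, bot gives the robot as it stands. The module is installed in compiled form; this text tells all that it offers.
- The arm moves only by the tool step_arm, never from a script. Its argument "deltas" is a list of rows, each a list of 6 numbers: the shift along the world's x, y, z in units of 0.2 m (1.0 is 0.2 m), then the turn, a rotation vector about the world's x, y, z in units of 180 degrees (1.0 is 180 degrees). In form: [[tx, ty, tz, ax, ay, az], ...]. A call has 1 to 10 rows; each row is the pose to reach, as a shift and turn from the pose commanded when the call began, turning the shorter way round; what a row does not reach only later rows make up. A row lasts 1/8 s, in which the tool goes at most 62.5 mm and 10.7 degrees, less where a joint would pass 70% of its speed; a pose out of reach is approached as far as the arm can. A call with a number of a shift or a turn outside -1 to 1 is refused whole. A call with a gripper value outside its range is refused whole. "hand" is the opening, from 0 (shut) to 1 (fully open), set as the call begins (left out, the last holds). The fingers move at their own pace and stop on an object; "force" is the grip in N (left out, the last holds). Time passes only in rows, so rows that repeat a pose let the fingers close. It gives the time, the measured TCP pose, the force, the opening and the grip force at its end, in the units of the state.
- readout.state(): the state, without advancing time (a new reading comes with each control period).
- get_image(name): name is "scene" or "top"; returns a dict with "img" (384x512x3 uint8, red, green, blue), "z_map" (384x512 float32, m along the optical axis (not along the pixel's ray), 0 where there is no reading), "vertical_fov" (degrees; the focal length in pixels is half the picture's height over the tangent of half this angle, whatever the lens; pixels are square), "cx", "cy" (the principal point, pixels), "extrinsics" (4x4, takes a point from camera to world coordinates). Camera axes: x right, y down, z forward; pixel columns grow to the right and rows downward; lengths in m; the calibration is good to about 2 mm. A picture is of the moment at which its call begins.
- workorder.hand_in(): hands the job in; it is judged then, once.
The state is a dict: "time_s": time; "joint_pos": joint angles; "dq": joint speeds; "joint_efforts": joint torques, N m; "tool_pos": TCP position; "tool_rot": TCP orientation; "wrist_force": force on the tool from outside, world axes, zero at the start; "moment": the same for the moment, N m; "gripper_width": finger opening in m; "gripper_force": force on a finger pad.
Only numpy, scipy, OpenCV 4.12 (cv2) and the standard library are available. Lean on these libraries where they do the work, as an engineer would, in place of code of your own. Each camera call takes 0.05 s, during which the arm holds its last target. There are 200 camera calls.

## Working session

There is one attempt and no reset: what is moved stays moved. The work goes in short steps, Python scripts to look and compute and a tool call to move; the robot and the scene stay as the last step left them, time stands still between calls to the robot, and variables do not carry over. Pictures are saved under pics/ and viewed, at most 14 in all, crops included, and the job is handed in when it is done.

Besides the shell and the picture viewer there is one more tool, called after "Call:" by a JSON object that holds its "op" and its "data", one argument or row to a line. step_arm: Moves the arm, as the interface text tells. Shifts and turns lie within -1 to 1; 1 stands for 0.2 m of shift or 180 degrees of turn. Its arguments: {"type":"object","properties":{"deltas":{"type":"array"},"hand":{"type":"number"},"force":{"type":"number"}},"required":["deltas"]}

```bash
mkdir -p pics; cat > h.py <<'E'
import numpy as np, cv2
from workcell import readout, get_image, workorder, bot
def grab(n, save=None):
    d=get_image(n); 
    if save: cv2.imwrite(f'pics/{save}.png', d['img'][:,:,::-1])
    return d
def world(d):
    z=d['z_map']; H,W=z.shape; f=H/2/np.tan(np.radians(d['vertical_fov'])/2)
    u,v=np.meshgrid(np.arange(W),np.arange(H))
    p=np.stack([(u-d['cx'])/f*z,(v-d['cy'])/f*z,z,np.ones_like(z)],-1)@np.array(d['extrinsics']).T
    p=p[...,:3]; p[z==0]=np.nan; return p
def ray(d,u,v,h):
    H=d['img'].shape[0]; f=H/2/np.tan(np.radians(d['vertical_fov'])/2); E=np.array(d['extrinsics'])
    r=E[:3,:3]@np.array([(u-d['cx'])/f,(v-d['cy'])/f,1]); o=E[:3,3]
    return o+r*(h-o[2])/r[2]
def st():
    s=readout.state(); 
    for k in ['time_s','tool_pos','tool_rot','wrist_force','gripper_width','gripper_force','joint_pos']: print(k,np.round(s[k],4))
E
python3 - <<'E'
from h import *
st(); print(bot.grip_depth)
for n in ['scene','top']:
    d=grab(n,n+'0'); print(n,d['vertical_fov'],d['cx'],d['cy'],np.round(d['extrinsics'],3).tolist(),(d['z_map']==0).mean())
E
```

```text
time_s 0.0
tool_pos [ 0.2749 -0.5608  0.2218]
tool_rot [-3.0589e+00 -7.0950e-01  7.0000e-04]
wrist_force [-0.3664  0.4172  0.5716]
gripper_width 0.0877
gripper_force 0.0
joint_pos [ 1.0468  0.4119 -0.0127  1.597   0.0056  1.1343 -0.0822]
0.0187
scene 56.30374663815143 260.57636969017665 190.01980446806854 [[-0.477, 0.759, -0.443, 0.964], [0.879, 0.409, -0.246, 0.155], [-0.006, -0.507, -0.862, 1.011], [0.0, 0.0, 0.0, 1.0]] 0.0036977132161458335
top 52.51841805949276 257.53402225671965 194.33620024412855 [[-0.028, -0.995, 0.099, 0.362], [-1.0, 0.029, 0.003, -0.123], [-0.006, -0.099, -0.995, 1.356], [0.0, 0.0, 0.0, 1.0]] 0.004430135091145833
```

View pics/top0.png

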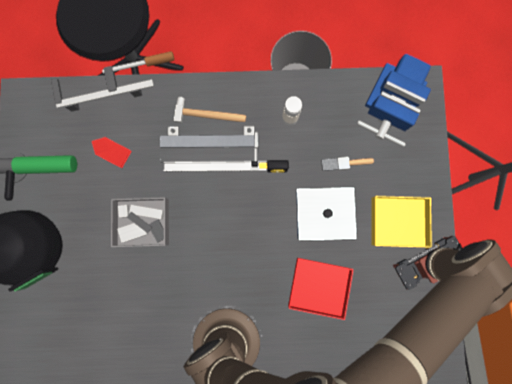

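View pics/scene0.png

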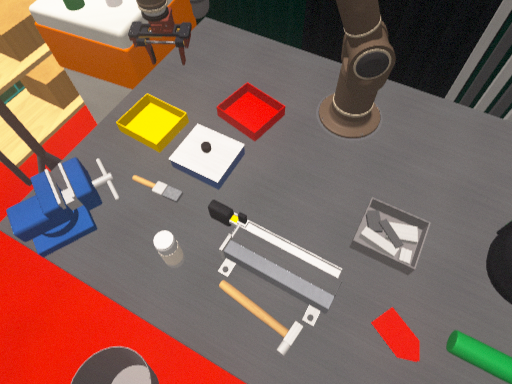

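The top view shows the white lid at px (327,213) with its knob, the rail beam at (160–257,141), the gauge band at (165–255,166) with its case at (278,166), and the scrap bin at (138,222). The red and yellow boxes are look-alikes. The scene view agrees. Next I'll measure the poses.

```bash
cat >> h.py <<'E'
def rect(p,m,name):
    m=m.astype(np.uint8); n,l,s,c=cv2.connectedComponentsWithStats(m)
    if n<2: print(name,'none'); return
    k=1+np.argmax(s[1:,4]); q=p[l==k]; q=q[~np.isnan(q[:,0])]
    r=cv2.minAreaRect((q[:,:2]*1000).astype(np.float32)); print(name,len(q),'px',np.round(c[k]),'ctr',np.round(r[0],1),'size',np.round(r[1],1),'ang',round(r[2],2),'z',np.round(np.nanpercentile(q[:,2],[5,50,95]),4)); return r
E
cat > m.py <<'E'
from h import *
for n in ['top','scene']:
    d=grab(n); p=world(d); hsv=cv2.cvtColor(d['img'],cv2.COLOR_RGB2HSV); x,y,z=p[...,0],p[...,1],p[...,2]
    print(n); V=hsv[...,2]
    lidz=(abs(x-.40)<.13)&(abs(y+.27)<.14)
    w=(V>180)&(hsv[...,1]<60)
    rect(p,lidz&w&(z>.03),'lid'); rect(p,lidz&(z>.07),'knob')
    rz=(x>.45)&(x<.72)&(y>-.22)&(y<.32)
    rect(p,rz&(z>.056)&(z<.065)&(x>.57),'beam top'); rect(p,rz&(z>.068)&(z<.08)&(x>.55),'stop')
    rect(p,rz&(z>.047)&(z<.057),'52mm'); rect(p,rz&(z>.085)&(z<.15)&(x<.6),'grip'); rect(p,rz&(z>.069)&(z<.082)&(x<.56),'case')
    rect(p,rz&(hsv[...,0]>20)&(hsv[...,0]<35)&(hsv[...,1]>150),'yellow')
    cv2.imwrite(f'pics/{n}_c.png',cv2.resize((d['img'][120:190,140:310] if n=='top' else d['img'][190:310,190:350])[:,:,::-1],None,fx=4,fy=4,interpolation=cv2.INTER_CUBIC))
E
python3 m.py; python3 - <<'E'
import cv2,numpy as np
a=cv2.imread('pics/top_c.png');b=cv2.imread('pics/scene_c.png')
cv2.imwrite('pics/c1.png',a);cv2.imwrite('pics/c2.png',b)
E
```

```text
top
lid 2359 px [321. 214.] ctr [ 420.8 -329.9] size [172.2 159.9] ang 0.04 z [0.0463 0.0507 0.0549]
knob 78 px [328. 213.] ctr [ 420.7 -345.4] size [29.9 26.5] ang 87.58 z [0.0794 0.0851 0.0898]
beam top 1023 px [209. 141.] ctr [676.6  41.7] size [333.2  86. ] ang 80.63 z [0.0568 0.0602 0.0641]
stop 201 px [277. 165.] ctr [ 587.9 -186.4] size [66.9 31.2] ang 88.32 z [0.0695 0.074  0.0785]
52mm 1415 px [207. 154.] ctr [633.1  48.7] size [325.2  64.1] ang 88.42 z [0.0484 0.0523 0.0559]
grip 34 px [254. 163.] ctr [ 589.6 -110. ] size [19.7 14.2] ang 88.61 z [0.0978 0.1019 0.1054]
case none
yellow 34 px [278. 170.] ctr [ 571.6 -188.7] size [44.7  3.7] ang 88.76 z [0.0437 0.0593 0.0739]
scene
lid 1887 px [211. 155.] ctr [ 423.6 -331.3] size [174.  157.6] ang 0.09 z [0.047  0.0499 0.0531]
knob 83 px [205. 147.] ctr [ 425.7 -347. ] size [28.7 30.9] ang 5.86 z [0.0732 0.0837 0.0875]
beam top 1660 px [279. 274.] ctr [681.   42.7] size [328.7  48.2] ang 89.48 z [0.0565 0.059  0.0618]
stop 217 px [221. 209.] ctr [ 593.2 -186.9] size [65.1 32.7] ang 89.26 z [0.0692 0.0731 0.0765]
52mm 2164 px [285. 259.] ctr [632.9  15. ] size [389.2  78.1] ang 84.33 z [0.0483 0.051  0.0543]
grip 41 px [242. 216.] ctr [ 593.9 -112. ] size [12.1 23.6] ang 1.44 z [0.0914 0.0994 0.102 ]
case none
yellow 45 px [234. 218.] ctr [ 590.1 -137.6] size [34.3 19.6] ang 87.18 z [0.0436 0.0471 0.0738]
```

View pics/c2.png

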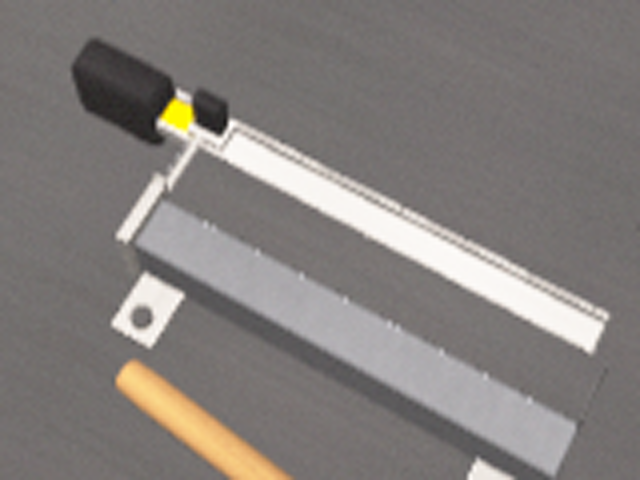

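View pics/c1.png

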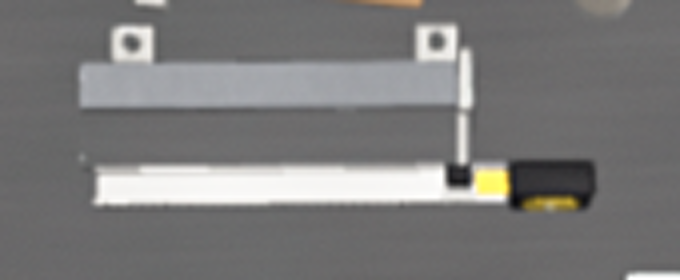

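The crops show the beam with the stop plate at its right (−y) end, the black grip tab at crop px (458,176), and the yellow band and spring case beyond it. Rail +y points roughly along world +y. I'll refine the beam line, stop face and lid by ray casting.

```bash
cat > m2.py <<'E'
from h import *
def rays(d,pts,h): return np.array([ray(d,u,v,h)[:2] for u,v in pts])*1000
def best(m):
    n,l,s,c=cv2.connectedComponentsWithStats(m.astype(np.uint8)); k=1+np.argmax(s[1:,4]); return l==k
def edge(d,m,h,name):
    ct=max(cv2.findContours(m.astype(np.uint8),0,1)[0],key=len)[:,0,:].astype(float)
    r=cv2.minAreaRect(rays(d,ct,h).astype(np.float32)); print(name,m.sum(),np.round(r[0],1),np.round(r[1],1),round(r[2],2)); print(np.round(cv2.boxPoints(r),1).tolist())
for n in ['top','scene']:
    d=grab(n); p=world(d); I=d['img'].astype(int); hsv=cv2.cvtColor(d['img'],cv2.COLOR_RGB2HSV); x,y,z=[p[...,i] for i in range(3)]
    V=hsv[...,2].astype(int); print(n)
    b=best((I[...,2]-I[...,0]>8)&(z>.05)&(x>.6)&(x<.74)&(y>-.2)&(y<.3)&(V>115)); edge(d,b,.06,'beam')
    w=best((V>170)&(hsv[...,1]<50)&(z>.066)&(z<.085)&(x>.62)&(x<.72)&(y>-.16)&(y<-.07)); edge(d,w,.075,'stop')
    l=best((V>170)&(hsv[...,1]<60)&(z>.03)&(abs(x-.42)<.12)&(abs(y+.34)<.13)); edge(d,cv2.morphologyEx(l.astype(np.uint8),3,np.ones((15,15))),.051,'lid')
    g=best((V<90)&(z>.09)&(abs(x-.59)<.05)&(abs(y+.11)<.04)); edge(d,g,.102,'grip')
    k=best((V<90)&(z>.06)&(abs(x-.42)<.05)&(abs(y+.345)<.05)); edge(d,k,.086,'knob')
E
python3 m2.py
```

```text
top
beam 2 [693.9 178.6] [4.9 0. ] -136.53
[[695.5999755859375, 180.3000030517578], [695.5999755859375, 180.3000030517578], [692.0999755859375, 176.89999389648438], [692.0999755859375, 176.89999389648438]]
stop 43 [ 676.1 -118.8] [ 6.7 47.9] 88.38
[[652.0999755859375, -121.5], [700.0, -122.80000305175781], [700.2000122070312, -116.0999984741211], [652.2999877929688, -114.69999694824219]]
lid 2934 [ 420.8 -346.1] [191.7 171.7] 89.7
[[334.3999938964844, -441.5], [506.1000061035156, -442.3999938964844], [507.1000061035156, -250.6999969482422], [335.3999938964844, -249.8000030517578]]
grip 26 [ 589.8 -111.7] [16.3 13.2] 88.31
[[582.9000244140625, -119.69999694824219], [596.2000122070312, -120.0999984741211], [596.5999755859375, -103.69999694824219], [583.4000244140625, -103.4000015258789]]
knob 50 [ 420.6 -343.4] [26.1 19.6] 88.35
[[410.5, -356.1000061035156], [430.0, -356.70001220703125], [430.79998779296875, -330.6000061035156], [411.20001220703125, -330.0]]
sceneTraceback (most recent call last):
  File "m2.py", line 11, in <module>
    b=best((I[...,2]-I[...,0]>8)&(z>.05)&(x>.6)&(x<.74)&(y>-.2)&(y<.3)&(V>115)); edge(d,b,.06,'beam')
  File "m2.py", line 4, in best
    n,l,s,c=cv2.connectedComponentsWithStats(m.astype(np.uint8)); k=1+np.argmax(s[1:,4]); return l==k
                                                                      ~~~~~~~~~^^^^^^^^^
    return _wrapfunc(a, 'argmax', axis=axis, out=out, **kwds)
    return bound(*args, **kwds)
ValueError: attempt to get argmax of an empty sequence
```

```bash
sed -i "s/^    b=best.*/    b=best((abs(z-.06)<.008)\&(x>.645)\&(x<.72)\&(y>-.12)\&(y<.3)\&(V>100)\&(V<185)); edge(d,b,.06,'beam'); print(np.percentile(V[b],[5,50,95]))/" m2.py; python3 m2.py; python3 -c "
import cv2
for n,pts in [('top',[(209,141),(180,142),(209,152)]),('scene',[(279,274),(279,262)])]:
    I=cv2.imread(f'pics/{n}0.png'); print([I[v,u].tolist() for u,v in pts])"
```

```text
top
beam 1240 [670.6  44.9] [326.   54.7] 89.33
[[641.4000244140625, -117.80000305175781], [696.0999755859375, -118.4000015258789], [699.9000244140625, 207.5], [645.2000122070312, 208.1999969482422]]
[107. 168. 173.]
stop 43 [ 676.1 -118.8] [ 6.7 47.9] 88.38
[[652.0999755859375, -121.5], [700.0, -122.80000305175781], [700.2000122070312, -116.0999984741211], [652.2999877929688, -114.69999694824219]]
lid 2934 [ 420.8 -346.1] [191.7 171.7] 89.7
[[334.3999938964844, -441.5], [506.1000061035156, -442.3999938964844], [507.1000061035156, -250.6999969482422], [335.3999938964844, -249.8000030517578]]
grip 26 [ 589.8 -111.7] [16.3 13.2] 88.31
[[582.9000244140625, -119.69999694824219], [596.2000122070312, -120.0999984741211], [596.5999755859375, -103.69999694824219], [583.4000244140625, -103.4000015258789]]
knob 50 [ 420.6 -343.4] [26.1 19.6] 88.35
[[410.5, -356.1000061035156], [430.0, -356.70001220703125], [430.79998779296875, -330.6000061035156], [411.20001220703125, -330.0]]
scene
beam 1822 [675.3  44.6] [325.3  58.3] 89.66
[[645.2000122070312, -117.9000015258789], [703.5, -118.3000030517578
[... 235 characters left out ...]
 -124.0], [702.7000122070312, -114.4000015258789]]
lid 2392 [ 424.3 -347.9] [191.2 170.8] 89.78
[[338.5, -443.20001220703125], [509.29998779296875, -443.79998779296875], [510.0, -252.60000610351562], [339.29998779296875, -252.0]]
grip 45 [ 597.  -111.2] [24.6 16.2] 89.55
[[588.7999877929688, -123.4000015258789], [605.0, -123.5999984741211], [605.2000122070312, -99.0], [589.0, -98.80000305175781]]
knob 73 [ 428.1 -342.2] [37.5 25.8] 33.25
[[405.29998779296875, -341.70001220703125], [419.3999938964844, -363.29998779296875], [450.79998779296875, -342.70001220703125], [436.70001220703125, -321.20001220703125]]
[[172, 168, 165], [171, 166, 164], [108, 108, 110]]
[[176, 175, 176], [116, 116, 124]]
```

Call:
{"op": "step_arm", "data": {
  "deltas": [
    [0.25,0.35,0,0,0,0.12],
    [0.5,0.7,0,0,0,0.24],
    [0.74,1,0,0,0,0.355],
    [0.74,1,0,0,0,0.355],
    [0.74,1,0,0,0,0.355],
    [0.74,1,0,0,0,0.355],
    [0.74,1,0,0,0,0.355],
    [0.74,1,0,0,0,0.355],
    [0.74,1,0,0,0,0.355]
  ],
  "hand": 1
}}

```text
time_s: 1.52
tool_pos: [0.423, -0.3613, 0.2226]
tool_rot: [-2.224, -2.219, 0.0]
wrist_force: [-0.6, -0.4, -0.4]
gripper_width: 0.0875
gripper_force: 0.0
```

```bash
sed -i 's/(V>100)&(V<185)/(V>145)\&(V<185)/' m2.py; python3 - <<'E'
from h import *
st()
exec(open('m2.py').read().split("w=best")[0].replace("    b=best","    b=best"))
E
```

```text
time_s 1.525
tool_pos [ 0.423  -0.3613  0.2226]
tool_rot [-2.224  -2.2188  0.    ]
wrist_force [-0.6156 -0.4414 -0.3668]
gripper_width 0.0875
gripper_force 0.0
joint_pos [ 0.8726  0.3158 -0.3177  1.749   0.1094  1.0941  0.517 ]
top
beam 1004 [679.6  48.1] [320.  38.] 88.3
[[655.7999877929688, -111.30000305175781], [693.7999877929688, -112.4000015258789], [703.4000244140625, 207.39999389648438], [665.2999877929688, 208.5]]
[156. 177. 181.]
scene
beam 1570 [680.6  45.2] [320.6  38.4] 88.79
[[658.0, -114.5999984741211], [696.4000244140625, -115.4000015258789], [703.2000122070312, 205.10000610351562], [664.7999877929688, 205.89999389648438]]
[161. 175. 180.]
```

Call:
{"op": "step_arm", "data": {
  "deltas": [
    [0,0.077,-0.2],
    [0,0.077,-0.4],
    [0,0.077,-0.55],
    [0,0.077,-0.65],
    [0,0.077,-0.65],
    [0,0.077,-0.65]
  ]
}}

```text
$.deltas[0]: bad value
```

Call:
{"op": "step_arm", "data": {
  "deltas": [
    [0,0.077,-0.2,0,0,0],
    [0,0.077,-0.4,0,0,0],
    [0,0.077,-0.55,0,0,0],
    [0,0.077,-0.65,0,0,0],
    [0,0.077,-0.73,0,0,0],
    [0,0.077,-0.8,0,0,0],
    [0,0.077,-0.82,0,0,0],
    [0,0.077,-0.82,0,0,0]
  ]
}}

```text
time_s: 2.62
tool_pos: [0.4232, -0.3459, 0.0588]
tool_rot: [2.221, 2.222, 0.0]
wrist_force: [0.0, -0.4, 0.3]
gripper_width: 0.0878
gripper_force: 0.0
```

Call:
{"op": "step_arm", "data": {
  "deltas": [
    [0,0,0,0,0,0],
    [0,0,0,0,0,0],
    [0,0,0,0,0,0],
    [0,0,0,0,0,0],
    [0,0,0,0,0,0],
    [0,0,0,0,0,0]
  ],
  "hand": 0.1,
  "force": 40
}}

```text
time_s: 3.38
tool_pos: [0.4229, -0.3458, 0.0586]
tool_rot: [-2.221, -2.221, 0.0]
wrist_force: [2.4, 0.9, 1.3]
gripper_width: 0.0316
gripper_force: 36.7
```

Call:
{"op": "step_arm", "data": {
  "deltas": [
    [0,0,0.02,0,0,0],
    [0,0,0.06,0,0,0],
    [0,0,0.12,0,0,0],
    [0,0,0.2,0,0,0],
    [0,0,0.25,0,0,0],
    [0,0,0.25,0,0,0]
  ]
}}

```text
time_s: 4.12
tool_pos: [0.4236, -0.3463, 0.1099]
tool_rot: [2.22, 2.22, 0.0]
wrist_force: [-0.5, 0.7, -2.7]
gripper_width: 0.0311
gripper_force: 40.0
```

Call:
{"op": "step_arm", "data": {
  "deltas": [
    [0,0.15,0,0,0,0],
    [0,0.35,0,0,0,0],
    [0,0.55,0,0,0,0],
    [0,0.75,0,0,0,0],
    [0,0.9,0,0,0,0],
    [0,1,0,0,0,0],
    [0,1,0,0,0,0]
  ]
}}

```text
time_s: 5.0
tool_pos: [0.423, -0.1445, 0.1085]
tool_rot: [-2.218, -2.225, 0.0]
wrist_force: [0.2, -0.7, -2.8]
gripper_width: 0.0314
gripper_force: 40.0
```

Call:
{"op": "step_arm", "data": {
  "deltas": [
    [0,0.1,-0.05,0,0,0],
    [0,0.18,-0.15,0,0,0],
    [0,0.18,-0.25,0,0,0],
    [0,0.18,-0.35,0,0,0],
    [0,0.18,-0.4,0,0,0],
    [0,0.18,-0.43,0,0,0],
    [0,0.18,-0.45,0,0,0],
    [0,0.18,-0.45,0,0,0],
    [0,0.18,-0.45,0,0,0]
  ]
}}

```text
time_s: 6.12
tool_pos: [0.4234, -0.1099, 0.019]
tool_rot: [2.221, 2.221, 0.0]
wrist_force: [-0.1, -0.2, -3.4]
gripper_width: 0.0309
gripper_force: 40.0
```

Call:
{"op": "step_arm", "data": {
  "deltas": [
    [0,0,-0.005,0,0,0],
    [0,0,-0.008,0,0,0],
    [0,0,-0.008,0,0,0],
    [0,0,-0.008,0,0,0]
  ]
}}

```text
time_s: 6.62
tool_pos: [0.4233, -0.1099, 0.0184]
tool_rot: [2.22, 2.221, -0.0]
wrist_force: [-6.5, 0.6, 19.3]
gripper_width: 0.0313
gripper_force: 40.0
```

Call:
{"op": "step_arm", "data": {
  "deltas": [
    [0,0,0,0,0,0],
    [0,0,0,0,0,0],
    [0,0,0,0,0,0],
    [0,0,0,0,0,0],
    [0,0,0.15,0,0,0],
    [0,0,0.4,0,0,0],
    [0,0,0.7,0,0,0],
    [0,0,0.8,0,0,0],
    [0,0,0.8,0,0,0]
  ],
  "hand": 1
}}

```text
time_s: 7.75
tool_pos: [0.424, -0.1102, 0.1784]
tool_rot: [2.219, 2.219, 0.002]
wrist_force: [-0.8, -0.1, -0.5]
gripper_width: 0.0879
gripper_force: 0.0
```

Call:
{"op": "step_arm", "data": {
  "deltas": [
    [0,0.3,0,0,0,0],
    [0,0.6,0,0,0,0],
    [0,0.9,0,0,0,0],
    [0,1,0.1,0,0,0],
    [0,1,0.2,0,0,0],
    [0,1,0.3,0,0,0],
    [0,1,0.3,0,0,0]
  ],
  "hand": 0.57
}}

```text
time_s: 8.62
tool_pos: [0.4233, 0.0903, 0.2366]
tool_rot: [2.221, 2.222, 0.001]
wrist_force: [0.2, 0.5, -0.4]
gripper_width: 0.0502
gripper_force: 0.0
```

```bash
python3 - <<'E'
from h import *
st(); d=grab('top','top1'); e=grab('scene','scene1')
a=cv2.resize(d['img'][150:260,260:380],None,fx=3,fy=3,interpolation=2); b=cv2.resize(e['img'][80:200,140:290],None,fx=2.75,fy=2.75,interpolation=2)
cv2.imwrite('pics/box.png',np.hstack([a,b])[:,:,::-1] if a.shape[0]==b.shape[0] else np.hstack([a[:330],b[:330]])[:,:,::-1])
E
```

```text
time_s 8.625
tool_pos [0.4233 0.0903 0.2366]
tool_rot [2.2210e+00 2.2217e+00 5.0000e-04]
wrist_force [ 0.2319  0.5151 -0.4187]
gripper_width 0.0502
gripper_force 0.0
joint_pos [ 0.2536  0.1104 -0.6125  1.9827  0.0723  1.0692 -0.3905]
```

View pics/box.png

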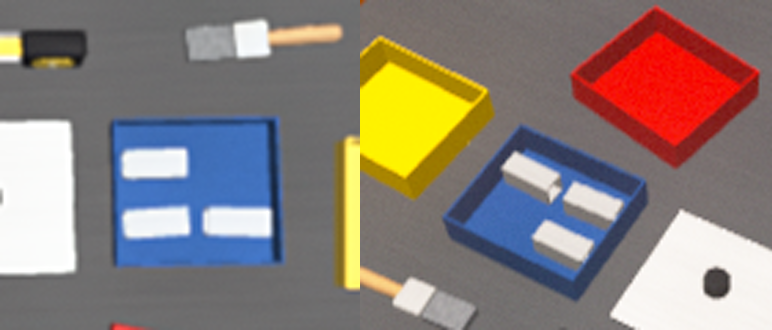

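Three tubes lie in the blue box (crop px (155,163), (157,222), (237,222)), and the lid is flat on the bench at the left. Next I'll measure the tubes.

```bash
cat > tubes.py <<'E'
from h import *
def tubes(x0,x1,y0,y1,zt,zb=.012):
  for n in ['top','scene']:
    d=grab(n); p=world(d); hsv=cv2.cvtColor(d['img'],cv2.COLOR_RGB2HSV); x,y,z=[p[...,i] for i in range(3)]
    m=(hsv[...,1]<70)&(hsv[...,2]>150)&(x>x0)&(x<x1)&(y>y0)&(y<y1)&(abs(z-zt)<zb)
    for c in cv2.findContours(m.astype(np.uint8),0,1)[0]:
        if cv2.contourArea(c)<50: continue
        q=np.array([ray(d,u,v,zt)[:2] for u,v in c[:,0,:]])*1000
        r=cv2.minAreaRect(q.astype(np.float32)); print(n,np.round(r[0],1),np.round(r[1],1),round(r[2],1))
if __name__=='__main__':
    tubes(.345,.5,-.435,-.26,.033); tubes(.3,.56,-.255,0,.011)
E
python3 tubes.py
```

```text
top [ 385.4 -391.4] [68.7 29.6] 85.0
top [ 387.8 -299.3] [29.7 71.3] 1.9
top [ 455.3 -299.7] [68.2 27.3] 88.3
scene [ 458.2 -302.8] [30.  69.9] 0.1
scene [ 391.2 -301.3] [29.8 70.6] 1.2
scene [ 389.5 -393. ] [70.4 28.3] 87.3
top [ 422.8 -112.3] [196.  176.4] 88.8
scene [ 423.8 -113.6] [193.5 175.3] 89.7
```

Call:
{"op": "step_arm", "data": {
  "deltas": [
    [0,-0.25,0,0,0,0],
    [0,-0.5,0,0,0,0],
    [0.05,-0.75,0,0,0,0],
    [0.1,-1,0,0,0,0],
    [0.16,-1,0,0,0,0]
  ]
}}

```text
time_s: 9.55
tool_pos: [0.4546, -0.1139, 0.2363]
tool_rot: [-2.228, -2.214, 0.002]
wrist_force: [1.2, 1.1, 0.5]
gripper_width: 0.0502
gripper_force: 0.0
```

Call:
{"op": "step_arm", "data": {
  "deltas": [
    [0,-0.25,0,0,0,0],
    [0,-0.5,0,0,0,0],
    [0,-0.75,0,0,0,0],
    [0.007,-0.96,0,0,0,0],
    [0.007,-0.96,-0.25,0,0,0],
    [0.007,-0.96,-0.5,0,0,0],
    [0.007,-0.96,-0.7,0,0,0],
    [0.007,-0.96,-0.75,0,0,0],
    [0.007,-0.96,-0.75,0,0,0]
  ]
}}

```text
time_s: 10.68
tool_pos: [0.457, -0.3012, 0.0871]
tool_rot: [-2.22, -2.222, -0.0]
wrist_force: [0.0, -0.5, 0.2]
gripper_width: 0.0499
gripper_force: 0.0
```

Descend to z≈0.009 and grip.

Call:
{"op": "step_arm", "data": {
  "deltas": [
    [0,0,-0.1,0,0,0],
    [0,0,-0.2,0,0,0],
    [0,0,-0.3,0,0,0],
    [0,0,-0.36,0,0,0],
    [0,0,-0.385,0,0,0],
    [0,0,-0.385,0,0,0],
    [0,0,-0.385,0,0,0]
  ]
}}

```text
time_s: 11.55
tool_pos: [0.457, -0.3021, 0.0108]
tool_rot: [2.22, 2.221, 0.001]
wrist_force: [-1.2, -0.8, 0.4]
gripper_width: 0.05
gripper_force: 0.0
```

Call:
{"op": "step_arm", "data": {
  "deltas": [
    [0,0,0,0,0,0],
    [0,0,0,0,0,0],
    [0,0,0,0,0,0],
    [0,0,0,0,0,0],
    [0,0,0,0,0,0]
  ],
  "hand": 0.2,
  "force": 40
}}

```text
time_s: 12.18
tool_pos: [0.4566, -0.3019, 0.0103]
tool_rot: [2.221, 2.222, -0.0]
wrist_force: [-0.6, 0.9, 3.2]
gripper_width: 0.0298
gripper_force: 40.0
```

Call:
{"op": "step_arm", "data": {
  "deltas": [
    [0,0,0.1,0,0,0],
    [0,0,0.3,0,0,0],
    [0,0,0.5,0,0,0],
    [0,0,0.7,0,0,0],
    [0,0,0.85,0,0,0],
    [0,0,0.85,0,0,0]
  ]
}}

```text
time_s: 12.92
tool_pos: [0.4575, -0.3023, 0.1818]
tool_rot: [2.219, 2.219, 0.001]
wrist_force: [-1.1, -0.8, -2.5]
gripper_width: 0.0295
gripper_force: 40.0
```

Call:
{"op": "step_arm", "data": {
  "deltas": [
    [0.1,0.2,0,0,0,0],
    [0.2,0.45,0,0,0,0],
    [0.3,0.7,0,0,0,-0.008],
    [0.4,0.95,0,0,0,-0.008],
    [0.5,1,0,0,0,-0.008],
    [0.7,1,0,0,0,-0.008],
    [0.9,1,0,0,0,-0.008],
    [1,1,0,0,0,-0.008],
    [1,1,0,0,0,-0.008]
  ]
}}

```text
time_s: 14.05
tool_pos: [0.6564, -0.1012, 0.177]
tool_rot: [-2.246, -2.192, 0.002]
wrist_force: [-0.1, -0.1, -2.2]
gripper_width: 0.0296
gripper_force: 40.0
```

Call:
{"op": "step_arm", "data": {
  "deltas": [
    [0.097,0.185,-0.05,0,0,0],
    [0.097,0.185,-0.2,0,0,0],
    [0.097,0.185,-0.35,0,0,0],
    [0.097,0.185,-0.45,0,0,0],
    [0.097,0.185,-0.5,0,0,0],
    [0.097,0.185,-0.5,0,0,0]
  ]
}}

```text
time_s: 14.8
tool_pos: [0.6755, -0.0649, 0.0796]
tool_rot: [-2.249, -2.193, 0.001]
wrist_force: [0.3, -0.0, -2.5]
gripper_width: 0.0297
gripper_force: 40.0
```

```bash
cat > s.py <<'E'
from h import *
import sys
st(); d=grab('top','top_'+sys.argv[1]); e=grab('scene','scene_'+sys.argv[1])
a=cv2.resize(d['img'][110:190,140:300],None,fx=4,fy=4,interpolation=2); b=cv2.resize(e['img'][190:310,190:350],None,fx=4,fy=4,interpolation=2)[:280]
cv2.imwrite(f'pics/{sys.argv[1]}.png',np.vstack([a,b])[:600,:,::-1])
E
python3 s.py r1
```

```text
time_s 14.8
tool_pos [ 0.6755 -0.0649  0.0796]
tool_rot [-2.2486e+00 -2.1931e+00  8.0000e-04]
wrist_force [ 0.2703 -0.0099 -2.527 ]
gripper_width 0.0297
gripper_force 39.9971
joint_pos [ 0.239   0.6618 -0.3244  1.5679  0.2426  0.9527 -0.1879]
```

View pics/r1.png

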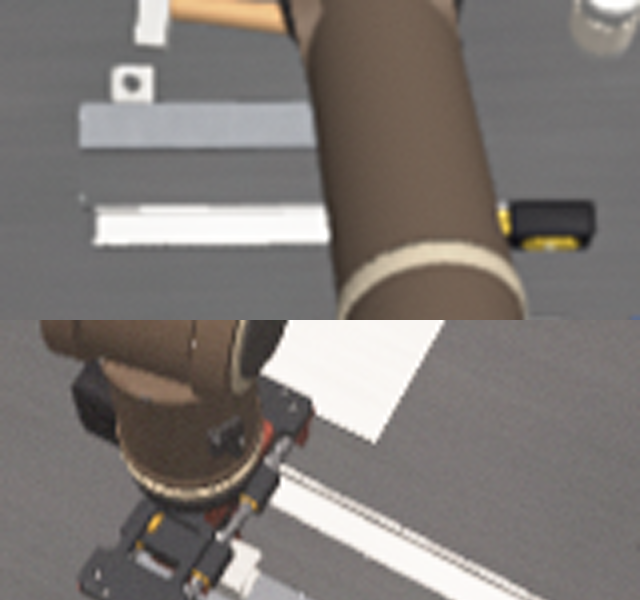

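The scene crop shows the tube's end at crop px (240,565) over the beam, in line with it; the top view is blocked by the arm. I'll lower it and slide to the stop.

Call:
{"op": "step_arm", "data": {
  "deltas": [
    [0,0,-0.02,0,0,0],
    [0,0,-0.04,0,0,0],
    [0,0,-0.054,0,0,0],
    [0,0,-0.054,0,0,0],
    [0,0,-0.054,0,0,0]
  ]
}}

```text
time_s: 15.52
tool_pos: [0.6759, -0.0648, 0.0693]
tool_rot: [2.249, 2.194, 0.0]
wrist_force: [-0.7, -0.8, -2.2]
gripper_width: 0.0299
gripper_force: 40.0
```

Call:
{"op": "step_arm", "data": {
  "deltas": [
    [0,-0.02,0,0,0,0],
    [0,-0.035,0,0,0,0],
    [0,-0.05,0,0,0,0],
    [0,-0.055,0,0,0,0],
    [0,-0.06,0,0,0,0],
    [0,-0.06,0,0,0,0]
  ]
}}

```text
time_s: 16.27
tool_pos: [0.6759, -0.0768, 0.0692]
tool_rot: [2.249, 2.194, 0.0]
wrist_force: [-0.2, 0.2, -1.8]
gripper_width: 0.0301
gripper_force: 40.0
```

Call:
{"op": "step_arm", "data": {
  "deltas": [
    [0,-0.006,0,0,0,0],
    [0,-0.012,0,0,0,0],
    [0,-0.018,0,0,0,0],
    [0,-0.018,0,0,0,0]
  ]
}}

```text
time_s: 16.77
tool_pos: [0.6759, -0.0784, 0.0694]
tool_rot: [-2.246, -2.194, -0.002]
wrist_force: [-1.0, 5.3, -0.4]
gripper_width: 0.0299
gripper_force: 40.0
```

Call:
{"op": "step_arm", "data": {
  "deltas": [
    [0,0,-0.005,0,0,0],
    [0,0,-0.009,0,0,0],
    [0,0,-0.009,0,0,0],
    [0,0,-0.009,0,0,0]
  ]
}}

```text
time_s: 17.27
tool_pos: [0.6763, -0.0785, 0.0677]
tool_rot: [-2.247, -2.195, -0.003]
wrist_force: [-0.8, 4.2, 0.4]
gripper_width: 0.03
gripper_force: 40.0
```

Call:
{"op": "step_arm", "data": {
  "deltas": [
    [0,0,0,0,0,0],
    [0,0,0,0,0,0],
    [0,0,0,0,0,0],
    [0,0,0.05,0,0,0],
    [0,0,0.2,0,0,0],
    [0,0,0.4,0,0,0],
    [0,0,0.6,0,0,0],
    [0,0,0.6,0,0,0]
  ],
  "hand": 0.57
}}

```text
time_s: 18.27
tool_pos: [0.6781, -0.0804, 0.1923]
tool_rot: [2.245, 2.19, 0.008]
wrist_force: [-0.1, -0.1, -0.4]
gripper_width: 0.0501
gripper_force: 0.0
```

Call:
{"op": "step_arm", "data": {
  "deltas": [
    [-0.2,-0.1,0,0,0,0],
    [-0.4,-0.3,0,0,0,0],
    [-0.65,-0.5,0,0,0,0.008],
    [-0.9,-0.75,0,0,0,0.008],
    [-1,-1,0,0,0,0.008],
    [-1,-1,0,0,0,0.008],
    [-1,-1,0,0,0,0.008]
  ]
}}

```text
time_s: 19.15
tool_pos: [0.4759, -0.28, 0.1872]
tool_rot: [-2.221, -2.221, -0.001]
wrist_force: [1.2, 1.4, 0.3]
gripper_width: 0.0504
gripper_force: 0.0
```

```bash
python3 - <<'E'
from tubes import *
st(); tubes(.65,.71,-.105,.25,.09); tubes(.345,.5,-.435,-.26,.033)
E
```

```text
time_s 19.15
tool_pos [ 0.4759 -0.28    0.1872]
tool_rot [-2.2213e+00 -2.2208e+00 -7.0000e-04]
wrist_force [1.2471 1.3884 0.3428]
gripper_width 0.0504
gripper_force 0.0
joint_pos [ 0.6999  0.3442 -0.3223  1.8003  0.1252  1.0174  0.329 ]
top [673.8 -72.4] [59.9 27.1] 88.3
scene [677.9 -74.4] [60.3 30. ] 89.0
scene [ 391.2 -301.3] [29.8 70.6] 1.2
```

Call:
{"op": "step_arm", "data": {
  "deltas": [
    [-0.2,-0.11,0,0,0,0],
    [-0.432,-0.11,-0.1,0,0,0],
    [-0.432,-0.11,-0.3,0,0,0],
    [-0.432,-0.11,-0.5,0,0,0],
    [-0.432,-0.11,-0.62,0,0,0],
    [-0.432,-0.11,-0.72,0,0,0],
    [-0.432,-0.11,-0.82,0,0,0],
    [-0.432,-0.11,-0.87,0,0,0],
    [-0.432,-0.11,-0.885,0,0,0],
    [-0.432,-0.11,-0.885,0,0,0]
  ]
}}

```text
time_s: 20.6
tool_pos: [0.3899, -0.3023, 0.0108]
tool_rot: [2.22, 2.222, 0.0]
wrist_force: [-0.9, 0.3, -0.4]
gripper_width: 0.0502
gripper_force: 0.0
```

Call:
{"op": "step_arm", "data": {
  "deltas": [
    [0,0,0,0,0,0],
    [0,0,0,0,0,0],
    [0,0,0,0,0,0],
    [0,0,0,0,0,0],
    [0,0,0,0,0,0]
  ],
  "hand": 0.2,
  "force": 40
}}

```text
time_s: 21.22
tool_pos: [0.3896, -0.3026, 0.0108]
tool_rot: [2.221, 2.221, -0.0]
wrist_force: [-0.9, 0.7, 6.7]
gripper_width: 0.0298
gripper_force: 39.7
```

Call:
{"op": "step_arm", "data": {
  "deltas": [
    [0,0,0.1,0,0,0],
    [0,0,0.3,0,0,0],
    [0,0,0.5,0,0,0],
    [0,0,0.7,0,0,0],
    [0,0,0.85,0,0,0],
    [0,0,0.85,0,0,0]
  ]
}}

```text
time_s: 21.98
tool_pos: [0.3905, -0.3031, 0.1822]
tool_rot: [2.218, 2.219, 0.001]
wrist_force: [0.3, -0.3, -1.7]
gripper_width: 0.0297
gripper_force: 39.7
```

Call:
{"op": "step_arm", "data": {
  "deltas": [
    [0.1,0.25,0,0,0,0],
    [0.2,0.5,0,0,0,0],
    [0.4,0.75,0,0,0,-0.008],
    [0.6,1,0,0,0,-0.008],
    [0.8,1,0,0,0,-0.008],
    [0.8,1,0,0,0,-0.008]
  ]
}}

```text
time_s: 22.72
tool_pos: [0.5509, -0.1008, 0.1782]
tool_rot: [-2.244, -2.195, -0.0]
wrist_force: [-0.7, 0.2, -2.0]
gripper_width: 0.0304
gripper_force: 39.7
```

Call:
{"op": "step_arm", "data": {
  "deltas": [
    [0.2,0.25,0,0,0,0],
    [0.4,0.5,0,0,0,0],
    [0.6375,0.545,0,0,0,0],
    [0.6375,0.545,-0.1,0,0,0],
    [0.6375,0.545,-0.25,0,0,0],
    [0.6375,0.545,-0.4,0,0,0],
    [0.6375,0.545,-0.5,0,0,0],
    [0.6375,0.545,-0.5,0,0,0],
    [0.6375,0.545,-0.5,0,0,0]
  ]
}}

```text
time_s: 23.85
tool_pos: [0.6773, 0.0064, 0.0813]
tool_rot: [2.249, 2.193, 0.001]
wrist_force: [1.5, -0.4, -0.4]
gripper_width: 0.0298
gripper_force: 39.7
```

Call:
{"op": "step_arm", "data": {
  "deltas": [
    [0,0,-0.02,0,0,0],
    [0,0,-0.04,0,0,0],
    [0,0,-0.062,0,0,0],
    [0,0,-0.062,0,0,0],
    [0,-0.02,-0.062,0,0,0],
    [0,-0.035,-0.062,0,0,0],
    [0,-0.05,-0.062,0,0,0],
    [0,-0.06,-0.062,0,0,0],
    [0,-0.06,-0.062,0,0,0]
  ]
}}

```text
time_s: 24.98
tool_pos: [0.677, -0.0057, 0.068]
tool_rot: [2.249, 2.193, -0.0]
wrist_force: [-0.0, -0.2, -1.2]
gripper_width: 0.0296
gripper_force: 40.0
```

Call:
{"op": "step_arm", "data": {
  "deltas": [
    [0,-0.007,0,0,0,0],
    [0,-0.014,0,0,0,0],
    [0,-0.022,0,0,0,0],
    [0,-0.022,0,0,0,0]
  ]
}}

```text
time_s: 25.48
tool_pos: [0.677, -0.0099, 0.068]
tool_rot: [2.249, 2.194, -0.0]
wrist_force: [0.1, -0.0, -2.5]
gripper_width: 0.0296
gripper_force: 40.0
```

Call:
{"op": "step_arm", "data": {
  "deltas": [
    [0,-0.006,0,0,0,0],
    [0,-0.012,0,0,0,0],
    [0,-0.016,0,0,0,0],
    [0,-0.016,0,0,0,0]
  ]
}}

```text
time_s: 25.98
tool_pos: [0.677, -0.0101, 0.0682]
tool_rot: [-2.245, -2.194, -0.004]
wrist_force: [-0.8, 6.6, -2.0]
gripper_width: 0.03
gripper_force: 40.0
```

Call:
{"op": "step_arm", "data": {
  "deltas": [
    [0,0,-0.003,0,0,0],
    [0,0,-0.005,0,0,0],
    [0,0,-0.005,0,0,0]
  ]
}}

```text
time_s: 26.35
tool_pos: [0.6771, -0.0102, 0.0679]
tool_rot: [-2.246, -2.194, -0.004]
wrist_force: [-2.2, 6.4, 2.9]
gripper_width: 0.0298
gripper_force: 40.0
```

Call:
{"op": "step_arm", "data": {
  "deltas": [
    [0,0,0,0,0,0],
    [0,0,0,0,0,0],
    [0,0,0,0,0,0],
    [0,0,0.05,0,0,0],
    [0,0,0.2,0,0,0],
    [0,0,0.4,0,0,0],
    [0,0,0.6,0,0,0],
    [0,0,0.6,0,0,0]
  ],
  "hand": 0.57
}}

```text
time_s: 27.35
tool_pos: [0.6791, -0.0127, 0.1918]
tool_rot: [2.246, 2.19, 0.008]
wrist_force: [0.4, -0.4, -0.3]
gripper_width: 0.0501
gripper_force: 0.0
```

Call:
{"op": "step_arm", "data": {
  "deltas": [
    [-0.2,-0.1,0,0,0,0],
    [-0.4,-0.3,0,0,0,0],
    [-0.65,-0.5,0,0,0,0.008],
    [-0.9,-0.75,0,0,0,0.008],
    [-1,-1,0,0,0,0.008],
    [-1,-1,0,0,0,0.008],
    [-1,-1,0,0,0,0.008]
  ]
}}

```text
time_s: 28.22
tool_pos: [0.477, -0.2127, 0.1869]
tool_rot: [-2.222, -2.221, -0.001]
wrist_force: [-0.6, 0.6, -0.6]
gripper_width: 0.0501
gripper_force: 0.0
```

```bash
python3 - <<'E'
from tubes import *
st(); tubes(.65,.71,-.105,.25,.09); tubes(.345,.5,-.435,-.26,.033)
E
```

```text
time_s 28.225
tool_pos [ 0.477  -0.2127  0.1869]
tool_rot [-2.2216e+00 -2.2208e+00 -6.0000e-04]
wrist_force [-0.5778  0.5602 -0.6419]
gripper_width 0.0501
gripper_force 0.0
joint_pos [ 0.6662  0.3057 -0.4138  1.8653  0.1438  0.9999  0.1912]
top [674.9 -37.5] [129.7  27.1] 88.3
scene [678.2 -39.6] [130.3  30.4] 89.2
top [ 386.  -391.4] [67.7 30.2] 87.0
```

Call:
{"op": "step_arm", "data": {
  "deltas": [
    [-0.15,-0.25,0,0,0,0],
    [-0.3,-0.5,0,0,0,0],
    [-0.445,-0.75,0,0,0,0],
    [-0.445,-0.894,-0.1,0,0,0],
    [-0.445,-0.894,-0.3,0,0,0],
    [-0.445,-0.894,-0.45,0,0,0],
    [-0.445,-0.894,-0.6,0,0,0],
    [-0.445,-0.894,-0.7,0,0,0],
    [-0.445,-0.894,-0.7,0,0,0]
  ]
}}

```text
time_s: 29.55
tool_pos: [0.388, -0.3902, 0.0456]
tool_rot: [-2.217, -2.222, -0.001]
wrist_force: [-0.4, -0.1, 0.2]
gripper_width: 0.0503
gripper_force: 0.0
```

Call:
{"op": "step_arm", "data": {
  "deltas": [
    [0,0,-0.08,0,0,0],
    [0,0,-0.15,0,0,0],
    [0,0,-0.18,0,0,0],
    [0,0,-0.182,0,0,0],
    [0,0,-0.182,0,0,0]
  ]
}}

```text
time_s: 30.18
tool_pos: [0.3882, -0.392, 0.0109]
tool_rot: [2.221, 2.221, 0.0]
wrist_force: [-0.1, 0.3, 0.2]
gripper_width: 0.05
gripper_force: 0.0
```

Call:
{"op": "step_arm", "data": {
  "deltas": [
    [0,0,0,0,0,0],
    [0,0,0,0,0,0],
    [0,0,0,0,0,0],
    [0,0,0,0,0,0],
    [0,0,0,0,0,0]
  ],
  "hand": 0.2,
  "force": 40
}}

```text
time_s: 30.8
tool_pos: [0.388, -0.392, 0.0109]
tool_rot: [2.221, 2.221, -0.0]
wrist_force: [-0.5, 0.8, 4.5]
gripper_width: 0.0303
gripper_force: 39.3
```

Call:
{"op": "step_arm", "data": {
  "deltas": [
    [0,0,0.1,0,0,0],
    [0,0,0.3,0,0,0],
    [0,0,0.5,0,0,0],
    [0,0,0.7,0,0,0],
    [0,0,0.85,0,0,0],
    [0,0,0.85,0,0,0]
  ]
}}

```text
time_s: 31.55
tool_pos: [0.389, -0.3925, 0.1824]
tool_rot: [2.218, 2.219, 0.0]
wrist_force: [-0.0, -0.9, -2.8]
gripper_width: 0.0303
gripper_force: 39.3
```

Call:
{"op": "step_arm", "data": {
  "deltas": [
    [0.1,0.25,0,0,0,0],
    [0.2,0.5,0,0,0,0],
    [0.35,0.75,0,0,0,-0.008],
    [0.5,1,0,0,0,-0.008],
    [0.5,1,0,0,0,-0.008]
  ]
}}

```text
time_s: 32.17
tool_pos: [0.4896, -0.1862, 0.1791]
tool_rot: [-2.238, -2.201, -0.003]
wrist_force: [0.0, -0.5, -2.2]
gripper_width: 0.0303
gripper_force: 39.3
```

Call:
{"op": "step_arm", "data": {
  "deltas": [
    [0.2,0.25,0,0,0,0],
    [0.45,0.5,0,0,0,0],
    [0.7,0.75,0,0,0,0],
    [0.955,1,0,0,0,0],
    [0.955,1,0,0,0,0],
    [0.955,1,0,0,0,0]
  ]
}}

```text
time_s: 32.92
tool_pos: [0.6789, 0.0099, 0.1779]
tool_rot: [-2.244, -2.195, 0.002]
wrist_force: [-0.0, 0.2, -2.2]
gripper_width: 0.0299
gripper_force: 39.3
```

Call:
{"op": "step_arm", "data": {
  "deltas": [
    [0,0.2,0,0,0,0],
    [0,0.35,0,0,0,0],
    [0,0.35,-0.1,0,0,0],
    [0,0.35,-0.25,0,0,0],
    [0,0.35,-0.4,0,0,0],
    [0,0.35,-0.5,0,0,0],
    [0,0.35,-0.5,0,0,0],
    [0,0.35,-0.5,0,0,0]
  ]
}}

```text
time_s: 33.92
tool_pos: [0.6796, 0.0777, 0.0815]
tool_rot: [2.249, 2.192, 0.001]
wrist_force: [0.1, -0.4, -1.3]
gripper_width: 0.03
gripper_force: 39.3
```

Call:
{"op": "step_arm", "data": {
  "deltas": [
    [0,0,-0.02,0,0,0],
    [0,0,-0.04,0,0,0],
    [0,0,-0.062,0,0,0],
    [0,0,-0.062,0,0,0],
    [0,-0.02,-0.062,0,0,0],
    [0,-0.035,-0.062,0,0,0],
    [0,-0.05,-0.062,0,0,0],
    [0,-0.065,-0.062,0,0,0],
    [0,-0.072,-0.062,0,0,0],
    [0,-0.072,-0.062,0,0,0]
  ]
}}

```text
time_s: 35.17
tool_pos: [0.679, 0.0638, 0.0683]
tool_rot: [2.249, 2.194, 0.0]
wrist_force: [0.6, -0.7, -1.7]
gripper_width: 0.0294
gripper_force: 39.6
```

Call:
{"op": "step_arm", "data": {
  "deltas": [
    [0,-0.007,0,0,0,0],
    [0,-0.014,0,0,0,0],
    [0,-0.02,0,0,0,0],
    [0,-0.02,0,0,0,0]
  ]
}}

```text
time_s: 35.67
tool_pos: [0.6791, 0.0633, 0.0685]
tool_rot: [-2.245, -2.195, -0.005]
wrist_force: [0.4, 7.9, -2.0]
gripper_width: 0.0302
gripper_force: 39.6
```

Call:
{"op": "step_arm", "data": {
  "deltas": [
    [0,0,-0.003,0,0,0],
    [0,0,-0.006,0,0,0],
    [0,0,-0.006,0,0,0]
  ]
}}

```text
time_s: 36.05
tool_pos: [0.6792, 0.0633, 0.0679]
tool_rot: [-2.245, -2.195, -0.005]
wrist_force: [-0.3, 6.9, 1.4]
gripper_width: 0.0299
gripper_force: 39.6
```

Call:
{"op": "step_arm", "data": {
  "deltas": [
    [0,0,0,0,0,0],
    [0,0,0,0,0,0],
    [0,0,0,0,0,0],
    [0,0,0.05,0,0,0],
    [0,0,0.2,0,0,0],
    [0,0,0.4,0,0,0],
    [0,0,0.6,0,0,0],
    [0,0,0.6,0,0,0]
  ],
  "hand": 0.57
}}

```text
time_s: 37.05
tool_pos: [0.6811, 0.0603, 0.1919]
tool_rot: [2.246, 2.19, 0.009]
wrist_force: [-0.5, -0.0, -0.4]
gripper_width: 0.0502
gripper_force: 0.0
```

Call:
{"op": "step_arm", "data": {
  "deltas": [
    [-0.2,-0.1,0,0,0,0],
    [-0.4,-0.3,0,0,0,0],
    [-0.65,-0.5,0,0,0,0],
    [-0.9,-0.75,0,0,0,0],
    [-1,-1,0,0,0,0],
    [-1,-1,0,0,0,0],
    [-1,-1,0,0,0,0]
  ]
}}

```text
time_s: 37.92
tool_pos: [0.479, -0.14, 0.187]
tool_rot: [-2.25, -2.193, -0.001]
wrist_force: [0.4, 1.2, 0.0]
gripper_width: 0.0504
gripper_force: 0.0
```

```bash
python3 s.py row; python3 - <<'E'
from tubes import *
tubes(.65,.71,-.105,.25,.09); tubes(.3,.56,-.255,0.05,.011)
E
python3 m2.py | grep -A1 grip
```

```text
time_s 37.925
tool_pos [ 0.479 -0.14   0.187]
tool_rot [-2.2496e+00 -2.1928e+00 -5.0000e-04]
wrist_force [0.4365 1.1522 0.0219]
gripper_width 0.0504
gripper_force 0.0
joint_pos [ 0.5649  0.2703 -0.448   1.9157  0.1388  0.9855  0.0285]
top [675.9  -2.6] [199.5  27.1] 88.3
scene [679.2  -4.3] [200.8  30.7] 88.8
top [423.5 -34.9] [ 48.6 172.9] 88.6
scene [ 423.8 -113.3] [193.  175.2] 89.7Traceback (most recent call last):
  File "m2.py", line 13, in <module>
    l=best((V>170)&(hsv[...,1]<60)&(z>.03)&(abs(x-.42)<.12)&(abs(y+.34)<.13)); edge(d,cv2.morphologyEx(l.astype(np.uint8),3,np.ones((15,15))),.051,'lid')
  File "m2.py", line 4, in best
    n,l,s,c=cv2.connectedComponentsWithStats(m.astype(np.uint8)); k=1+np.argmax(s[1:,4]); return l==k
                                                                      ~~~~~~~~~^^^^^^^^^
    return _wrapfunc(a, 'argmax', axis=axis, out=out, **kwds)
    return bound(*args, **kwds)
ValueError: attempt to get argmax of an empty sequence
```

View pics/row.png

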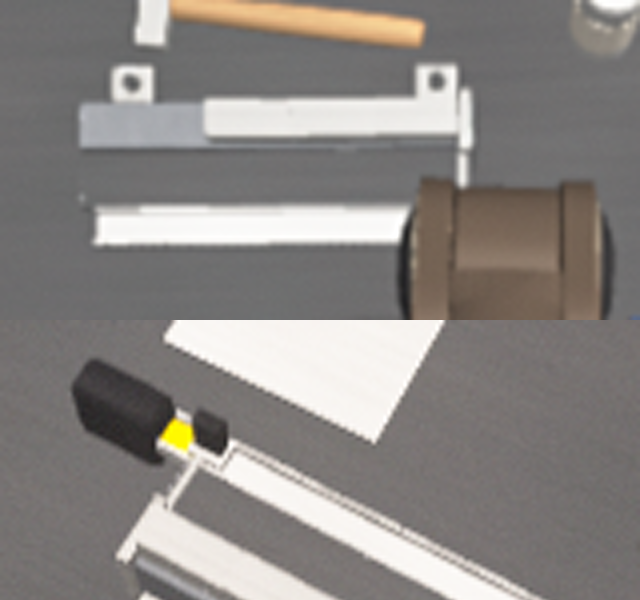

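The row shows as one strip from crop px (205,117) to (460,117), hard against the stop, with its end at y≈96.6 mm (stop + 210). The gauge grip is at (592,−111). I'll go for the grip now.

Call:
{"op": "step_arm", "data": {
  "deltas": [
    [0.25,0.1425,0,0,0,0],
    [0.5,0.1425,0,0,0,0],
    [0.565,0.1425,-0.15,0,0,0],
    [0.565,0.1425,-0.3,0,0,0],
    [0.565,0.1425,-0.4,0,0,0],
    [0.565,0.1425,-0.48,0,0,0],
    [0.565,0.1425,-0.56,0,0,0],
    [0.565,0.1425,-0.59,0,0,0],
    [0.565,0.1425,-0.59,0,0,0]
  ]
}}

```text
time_s: 39.4
tool_pos: [0.592, -0.1117, 0.0689]
tool_rot: [-2.249, -2.194, 0.0]
wrist_force: [0.8, 0.0, 0.1]
gripper_width: 0.0501
gripper_force: 0.0
```

Call:
{"op": "step_arm", "data": {
  "deltas": [
    [0,0,0,0,0,0],
    [0,0,0,0,0,0],
    [0,0,0,0,0,0],
    [0,0,0,0,0,0],
    [0,0,0,0,0,0],
    [0,0,0,0,0,0]
  ],
  "hand": 0.05,
  "force": 55
}}

```text
time_s: 40.15
tool_pos: [0.5919, -0.1118, 0.0692]
tool_rot: [2.249, 2.194, -0.0]
wrist_force: [-1.4, -0.3, 2.2]
gripper_width: 0.0132
gripper_force: 55.0
```

Call:
{"op": "step_arm", "data": {
  "deltas": [
    [0.001,0.02,0,0,0,0],
    [0.003,0.08,0,0,0,0],
    [0.005,0.16,0,0,0,0],
    [0.007,0.24,0,0,0,0],
    [0.009,0.32,0,0,0,0],
    [0.011,0.4,0,0,0,0],
    [0.013,0.48,0,0,0,0],
    [0.014,0.54,0,0,0,0],
    [0.015,0.6,0,0,0,0],
    [0.015,0.6,0,0,0,0]
  ]
}}

```text
time_s: 41.4
tool_pos: [0.5947, 0.0065, 0.0692]
tool_rot: [2.248, 2.192, -0.004]
wrist_force: [-3.0, -7.8, 5.1]
gripper_width: 0.0139
gripper_force: 55.0
```

Call:
{"op": "step_arm", "data": {
  "deltas": [
    [0.001,0.05,0,0,0,0],
    [0.004,0.12,0,0,0,0],
    [0.006,0.2,0,0,0,0],
    [0.008,0.28,0,0,0,0],
    [0.01,0.35,0,0,0,0],
    [0.011,0.4,0,0,0,0],
    [0.012,0.45,0,0,0,0],
    [0.012,0.45,0,0,0,0],
    [0.012,0.45,0,0,0,0]
  ]
}}

```text
time_s: 42.52
tool_pos: [0.5966, 0.095, 0.0692]
tool_rot: [2.25, 2.19, -0.007]
wrist_force: [-4.7, -10.0, 9.0]
gripper_width: 0.0138
gripper_force: 55.0
```

```bash
python3 s.py g1; python3 - <<'E'
from tubes import *
tubes(.65,.71,-.105,.25,.09)
E
```

```text
time_s 42.525
tool_pos [0.5966 0.095  0.0692]
tool_rot [ 2.2496  2.1903 -0.007 ]
wrist_force [-4.7255 -9.9539  9.0315]
gripper_width 0.0138
gripper_force 55.0118
joint_pos [ 0.0583  0.5817 -0.4126  1.7678  0.3005  0.8575 -0.5198]
top [675.6 -12.6] [179.4  27.1] 88.3
scene [679.1  -4.4] [200.9  30.7] 88.8
```

View pics/g1.png

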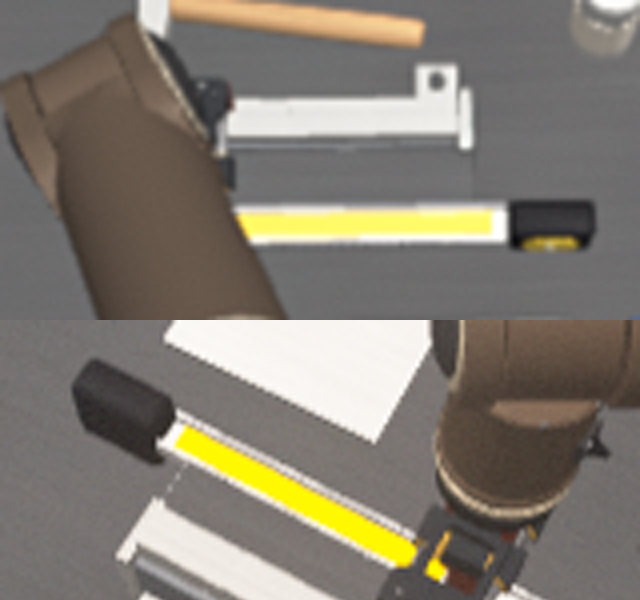

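The band is drawn out (yellow, crop px 240–490) and the row is intact. Measured travel is ≈207 mm, so I'll add 3 mm and check the pointer closely.

Call:
{"op": "step_arm", "data": {
  "deltas": [
    [0,0.01,0,0,0,0],
    [0,0.016,0,0,0,0],
    [0,0.016,0,0,0,0],
    [0,0.016,0,0,0,0]
  ]
}}

```text
time_s: 43.22
tool_pos: [0.5967, 0.098, 0.0692]
tool_rot: [2.25, 2.19, -0.007]
wrist_force: [-5.9, -9.4, 8.5]
gripper_width: 0.0134
gripper_force: 55.0
```

```bash
python3 - <<'E'
from h import *
st(); d=grab('scene'); E=np.linalg.inv(d['extrinsics']); f=192/np.tan(np.radians(d['vertical_fov'])/2)
for n,w in [('tube end top -x corner',(.6663,.097,.09)),('pointer base',(.656,.0972,.068)),('pointer top',(.656,.0972,.078))]:
    c=E@[*w,1]; print(n,c[0]/c[2]*f+d['cx'],c[1]/c[2]*f+d['cy'])
c=d['img'][235:305,255:355]; cv2.imwrite('pics/ptr.png',cv2.resize(c,None,fx=8,fy=8,interpolation=2)[:,:,::-1])
E
```

```text
time_s 43.225
tool_pos [0.5967 0.098  0.0692]
tool_rot [ 2.2498  2.19   -0.0069]
wrist_force [-5.8701 -9.3691  8.5125]
gripper_width 0.0134
gripper_force 55.0128
joint_pos [ 0.0533  0.5825 -0.4126  1.7665  0.3008  0.8581 -0.5249]
tube end top -x corner 297.2704564697496 273.1082346311037
pointer base 298.31850514307723 272.360762313114
pointer top 298.63781633021216 271.19785697413977
```

View pics/ptr.png

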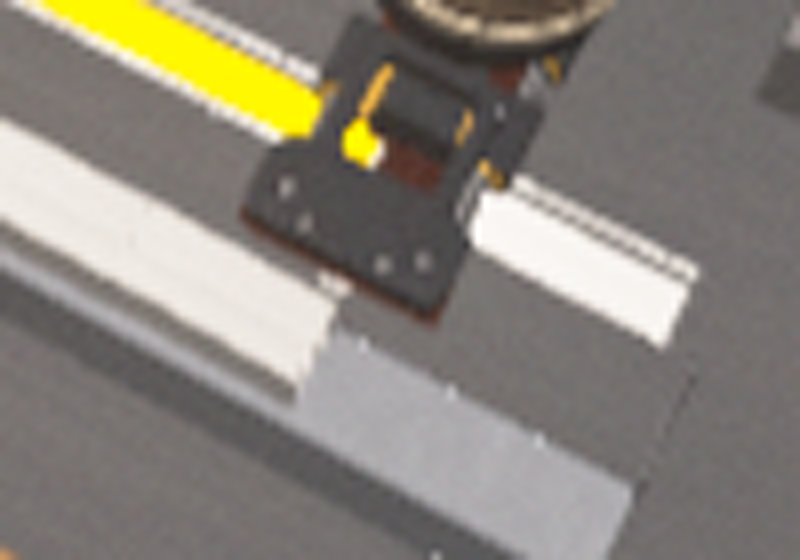

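The pointer blade shows at crop px (335,283), beside the tube-end corner at (342,302), so it's about level. I'll compare it with its home appearance for the offset.

```bash
python3 - <<'E'
from h import *
d=grab('scene','scene_now'); E=np.linalg.inv(d['extrinsics']); f=192/np.tan(np.radians(d['vertical_fov'])/2)
out=[]
for fn,s in [('scene_row',0),('scene_now',210)]:
    I=cv2.imread(f'pics/{fn}.png')
    w=np.array([.676,-.1134])-.025*np.array([.9997,-.0253])+s/1000*np.array([.0253,.9997])
    c=E@[*w,.073,1]; u,v=c[0]/c[2]*f+d['cx'],c[1]/c[2]*f+d['cy']; print(u,v)
    M=np.float32([[12,0,200-12*u],[0,12,200-12*v]]); k=cv2.warpAffine(I,M,(400,400),flags=cv2.INTER_CUBIC); cv2.drawMarker(k,(200,200),(0,0,255),cv2.MARKER_CROSS,14,1); out.append(k)
cv2.imwrite('pics/cmp.png',np.hstack(out))
E
```

```text
231.97630300707345 235.6974948892429
298.41552331624086 271.8796733627746
```

View pics/cmp.png

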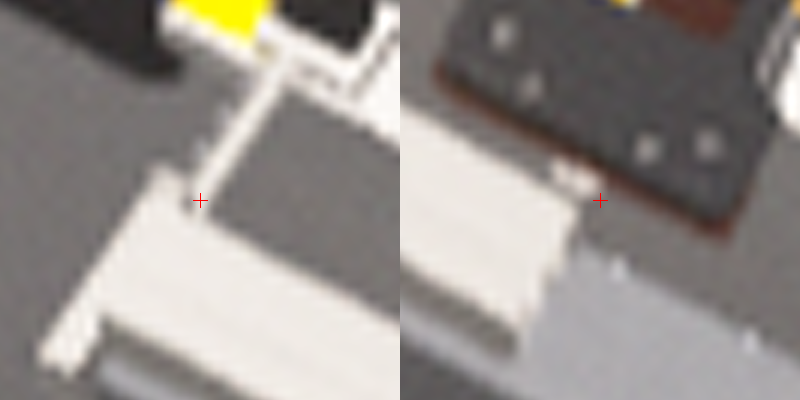

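The marker is the expected pointer position at 0 mm (left) and 210 mm (right). On the right the blade looks a few mm short, at (178,178) against the marker at (200,200). I'll measure it with depth, hold for a second, and check for creep.

```bash
cat > ptr.py <<'E'
from h import *
s0=np.array([.676,-.1134]); ey=np.array([.0253,.9997]); ex=np.array([.9997,-.0253])
d=grab('scene'); p=world(d); V=d['img'].max(-1).astype(int); q=p[...,:2]-s0; X=q@ex*1000; Y=q@ey*1000; Z=p[...,2]*1000
m=(X>-45)&(X<-17)&(Y>180)&(Y<240)&(V>150)
for v,u in np.argwhere(m): 
    w=ray(d,u,v,.073)[:2]-s0; print(u,v,V[v,u],'X %.0f Y %.0f Z %.0f | ray73 X %.1f Y %.1f'%(X[v,u],Y[v,u],Z[v,u],w@ex*1000,w@ey*1000))
print(readout.state()['tool_pos'],readout.state()['time_s'])
E
python3 ptr.py
```

```text
307 187 225 X -43 Y 181 Z 464 | ray73 X -274.3 Y 112.8
307 188 224 X -43 Y 181 Z 460 | ray73 X -271.1 Y 114.4
307 189 220 X -41 Y 182 Z 461 | ray73 X -267.9 Y 116.0
307 190 219 X -39 Y 183 Z 462 | ray73 X -264.8 Y 117.5
307 191 217 X -38 Y 184 Z 460 | ray73 X -261.6 Y 119.1
307 192 214 X -37 Y 184 Z 458 | ray73 X -258.5 Y 120.6
307 193 196 X -36 Y 185 Z 457 | ray73 X -255.3 Y 122.2
307 194 175 X -34 Y 186 Z 457 | ray73 X -252.2 Y 123.7
307 195 172 X -35 Y 186 Z 452 | ray73 X -249.1 Y 125.2
307 196 169 X -33 Y 187 Z 452 | ray73 X -246.0 Y 126.8
306 197 154 X -33 Y 186 Z 447 | ray73 X -241.4 Y 125.7
307 197 164 X -32 Y 188 Z 450 | ray73 X -242.9 Y 128.3
306 198 166 X -30 Y 187 Z 449 | ray73 X -238.3 Y 127.2
307 198 163 X -31 Y 188 Z 449 | ray73 X -239.8 Y 129.8
306 199 158 X -31 Y 187 Z 445 | ray73 X -235.2 Y 128.7
306 200 159 X -29 Y 188 Z 445 | ray73 X -232.2 Y 130.2
306 201 163 X -28 Y 189 Z 443 | ray73 X -229.1 Y 131.8
306 202 155 X -27 Y 189 Z 441 | ray73 X -226.1 Y 133.3
306 203 151 X -27 Y 190 Z 438 | ray73 X -223.0 Y 134.8
305 205 151 X -28 Y 188 Z 426 | ray73 X -215.5 Y 135.2

[... 1983 characters left out ...]
 ray73 X -22.6 Y 201.0
296 271 182 X -23 Y 204 Z 76 | ray73 X -23.9 Y 203.3
297 271 210 X -23 Y 206 Z 81 | ray73 X -25.3 Y 205.6
298 271 179 X -31 Y 207 Z 58 | ray73 X -26.6 Y 208.0
295 272 219 X -22 Y 202 Z 66 | ray73 X -20.2 Y 202.2
296 272 182 X -21 Y 205 Z 73 | ray73 X -21.5 Y 204.6
297 276 156 X -18 Y 211 Z 57 | ray73 X -13.1 Y 211.8
299 277 153 X -18 Y 217 Z 58 | ray73 X -13.4 Y 217.7
300 277 172 X -22 Y 219 Z 51 | ray73 X -14.7 Y 220.0
300 278 194 X -17 Y 220 Z 58 | ray73 X -12.3 Y 221.2
303 279 151 X -21 Y 228 Z 51 | ray73 X -13.8 Y 229.3
304 280 159 X -18 Y 232 Z 57 | ray73 X -12.7 Y 232.7
306 281 162 X -18 Y 238 Z 58 | ray73 X -13.0 Y 238.5
[0.5967404  0.09792714 0.069214  ] 43.375
```

Call:
{"op": "step_arm", "data": {
  "deltas": [
    [0,0,0,0,0,0],
    [0,0,0,0,0,0],
    [0,0,0,0,0,0],
    [0,0,0,0,0,0],
    [0,0,0,0,0,0],
    [0,0,0,0,0,0],
    [0,0,0,0,0,0],
    [0,0,0,0,0,0],
    [0,0,0,0,0,0],
    [0,0,0,0,0,0]
  ]
}}

```text
time_s: 44.62
tool_pos: [0.5967, 0.098, 0.0692]
tool_rot: [2.25, 2.19, -0.007]
wrist_force: [-4.9, -9.4, 9.3]
gripper_width: 0.0131
gripper_force: 55.0
```

```bash
python3 ptr.py
```

```text
307 187 227 X -44 Y 180 Z 463 | ray73 X -274.3 Y 112.8
307 188 223 X -43 Y 181 Z 461 | ray73 X -271.1 Y 114.4
307 189 221 X -41 Y 182 Z 461 | ray73 X -267.9 Y 116.0
307 190 220 X -40 Y 183 Z 459 | ray73 X -264.8 Y 117.5
307 191 217 X -38 Y 184 Z 459 | ray73 X -261.6 Y 119.1
307 192 214 X -36 Y 185 Z 460 | ray73 X -258.5 Y 120.6
307 193 197 X -37 Y 185 Z 455 | ray73 X -255.3 Y 122.2
307 194 178 X -35 Y 186 Z 455 | ray73 X -252.2 Y 123.7
307 195 172 X -34 Y 186 Z 454 | ray73 X -249.1 Y 125.2
307 196 170 X -33 Y 187 Z 452 | ray73 X -246.0 Y 126.8
306 197 153 X -33 Y 185 Z 446 | ray73 X -241.4 Y 125.7
307 197 164 X -33 Y 187 Z 448 | ray73 X -242.9 Y 128.3
306 198 165 X -31 Y 186 Z 447 | ray73 X -238.3 Y 127.2
307 198 161 X -30 Y 189 Z 450 | ray73 X -239.8 Y 129.8
306 199 159 X -31 Y 187 Z 444 | ray73 X -235.2 Y 128.7
306 200 159 X -29 Y 188 Z 444 | ray73 X -232.2 Y 130.2
306 201 160 X -28 Y 189 Z 443 | ray73 X -229.1 Y 131.8
306 202 158 X -27 Y 189 Z 441 | ray73 X -226.1 Y 133.3
306 203 153 X -26 Y 190 Z 439 | ray73 X -223.0 Y 134.8
305 205 151 X -27 Y 189 Z 429 | ray73 X -215.5 Y 135.2

[... 2203 characters left out ...]
 ray73 X -22.6 Y 201.0
296 271 181 X -23 Y 204 Z 77 | ray73 X -23.9 Y 203.3
297 271 210 X -24 Y 206 Z 76 | ray73 X -25.3 Y 205.6
298 271 175 X -32 Y 207 Z 58 | ray73 X -26.6 Y 208.0
295 272 221 X -21 Y 202 Z 69 | ray73 X -20.2 Y 202.2
296 272 182 X -22 Y 204 Z 70 | ray73 X -21.5 Y 204.6
297 276 153 X -18 Y 211 Z 58 | ray73 X -13.1 Y 211.8
298 277 170 X -17 Y 214 Z 57 | ray73 X -12.0 Y 215.4
299 277 157 X -19 Y 217 Z 56 | ray73 X -13.4 Y 217.7
300 277 169 X -22 Y 219 Z 50 | ray73 X -14.7 Y 220.0
300 278 193 X -18 Y 220 Z 56 | ray73 X -12.3 Y 221.2
304 280 157 X -18 Y 232 Z 57 | ray73 X -12.7 Y 232.7
306 281 159 X -18 Y 238 Z 57 | ray73 X -13.0 Y 238.5
[0.59672406 0.09796388 0.06920511] 44.675
```

No creep. The blade (z≈72–77) spans Y≈199–207 now. I'll check where it sits relative to Y=0 in the earlier home image.

```bash
python3 - <<'E'
from h import *
s0=np.array([.676,-.1134]); ey=np.array([.0253,.9997]); ex=np.array([.9997,-.0253])
d=grab('scene')
for fn,c in [('scene0',(232,235)),('scene_now',(297,271))]:
    I=cv2.imread(f'pics/{fn}.png').max(-1)
    for v in range(c[1]-6,c[1]+6): print(v,[(u,int(I[v,u])) + tuple(int(round(k)) for k in ((w:=(ray(d,u,v,.073)[:2]-s0)*1000)@ex,w@ey)) for u in range(c[0]-6,c[0]+8) if I[v,u]>165])
E
```

```text
File "<stdin>", line 6
SyntaxError: assignment expression cannot be used in a comprehension iterable expression
```

```bash
python3 - <<'E'
from h import *
s0=np.array([.676,-.1134]); ey=np.array([.0253,.9997]); ex=np.array([.9997,-.0253])
d=grab('scene')
def XY(u,v):
    w=(ray(d,u,v,.073)[:2]-s0)*1000; return int(w@ex),int(w@ey)
for fn,c in [('scene0',(232,235)),('scene_now',(297,271))]:
    print(fn); I=cv2.imread(f'pics/{fn}.png').max(-1)
    for v in range(c[1]-6,c[1]+5): print(v,*[(u,int(I[v,u]),*XY(u,v)) for u in range(c[0]-6,c[0]+8) if I[v,u]>160])
E
```

```text
scene0
229 (234, 168, -45, -6) (235, 216, -46, -3) (236, 238, -48, -1) (237, 196, -49, 1)
230 (234, 185, -42, -4) (235, 236, -44, -1) (236, 225, -45, 0)
231 (234, 226, -40, -2) (235, 232, -41, 0) (236, 168, -42, 2)
232 (232, 169, -34, -6) (233, 218, -36, -3) (234, 238, -37, -1) (235, 200, -38, 1)
233 (229, 173, -27, -11) (232, 182, -32, -4) (233, 236, -33, -1) (234, 224, -34, 0)
234 (228, 179, -23, -12) (229, 217, -25, -10) (230, 211, -26, -7) (231, 178, -28, -5) (232, 226, -29, -2) (233, 230, -30, 0) (234, 168, -32, 2)
235 (228, 218, -21, -10) (229, 227, -22, -8) (230, 225, -24, -5) (231, 192, -25, -3) (232, 239, -26, -1) (233, 200, -28, 1)
236 (227, 218, -17, -11) (228, 236, -18, -9) (229, 239, -20, -6) (230, 221, -21, -4) (232, 229, -24, 0)
237 (226, 181, -13, -12) (227, 238, -14, -10) (228, 240, -16, -7) (229, 241, -17, -5) (230, 207, -18, -2) (232, 179, -21, 2)
238 (226, 224, -10, -10) (227, 238, -12, -8) (228, 237, -13, -5) (229, 225, -14, -3)
239 (226, 236, -8, -9) (227, 237, -9, -6) (228, 238, -10, -4) (229, 161, -12, -1)
scene_now
265
266
267
268
269 (291, 178, -22, 189) (295, 194, -27, 198)
270 (291, 227, -19, 190) (292, 211, -21, 192) (295, 205, -25, 199) (296, 204, -26, 202) (297, 213, -27, 204) (298, 167, -29, 206)
271 (291, 235, -17, 191) (292, 235, -18, 194) (293, 219, -19, 196) (294, 198, -21, 198) (295, 173, -22, 200) (296, 183, -23, 203) (297, 210, -25, 205) (298, 177, -26, 207)
272 (291, 236, -14, 192) (292, 235, -16, 195) (293, 235, -17, 197) (294, 236, -18, 199) (295, 219, -20, 202) (296, 180, -21, 204)
273 (291, 235, -12, 194) (292, 237, -13, 196) (293, 237, -15, 198) (294, 236, -16, 201) (295, 236, -17, 203) (296, 218, -19, 205)
274 (291, 236, -10, 195) (292, 236, -11, 197) (293, 236, -12, 200) (294, 237, -13, 202) (295, 235, -15, 204) (296, 193, -16, 207)
275 (291, 237, -7, 196) (292, 236, -8, 199) (293, 237, -10, 201) (294, 235, -11, 203) (295, 229, -12, 205)
```

By the image the blade has travelled ≈206 mm (its peak went from Y −1 to 205). The TCP says 210. I'll go +3 mm, which is within tolerance either way, and hold.

Call:
{"op": "step_arm", "data": {
  "deltas": [
    [0,0.008,0,0,0,0],
    [0,0.015,0,0,0,0],
    [0,0.015,0,0,0,0],
    [0,0.015,0,0,0,0],
    [0,0.015,0,0,0,0],
    [0,0.015,0,0,0,0],
    [0,0.015,0,0,0,0],
    [0,0.015,0,0,0,0],
    [0,0.015,0,0,0,0],
    [0,0.015,0,0,0,0]
  ]
}}

```text
time_s: 45.98
tool_pos: [0.5968, 0.1009, 0.0692]
tool_rot: [2.25, 2.19, -0.007]
wrist_force: [-5.9, -9.9, 8.4]
gripper_width: 0.0138
gripper_force: 55.0
```

```bash
python3 ptr.py | grep -E "^29[0-9] 2(69|7[0-2])|^\["; python3 - <<'E'
from h import *
d=grab('scene','scene_now2')
I=d['img'][235:305,255:355][:,:,::-1]; cv2.imwrite('pics/ptr2.png',cv2.resize(I[20:60,15:70],None,fx=14,fy=14,interpolation=2))
E
```

```text
290 269 211 X -27 Y 185 Z 53 | ray73 X -20.8 Y 186.8
291 269 177 X -29 Y 187 Z 53 | ray73 X -22.2 Y 189.2
292 270 208 X -29 Y 191 Z 49 | ray73 X -21.0 Y 192.8
293 270 158 X -30 Y 193 Z 48 | ray73 X -22.4 Y 195.1
296 270 194 X -24 Y 203 Z 80 | ray73 X -26.4 Y 202.1
294 271 197 X -29 Y 197 Z 48 | ray73 X -21.3 Y 198.7
295 271 171 X -21 Y 201 Z 76 | ray73 X -22.6 Y 201.0
296 271 176 X -23 Y 203 Z 75 | ray73 X -23.9 Y 203.3
297 271 209 X -23 Y 206 Z 79 | ray73 X -25.3 Y 205.6
298 271 216 X -31 Y 207 Z 59 | ray73 X -26.6 Y 208.0
295 272 221 X -22 Y 202 Z 67 | ray73 X -20.2 Y 202.2
296 272 179 X -22 Y 204 Z 71 | ray73 X -21.5 Y 204.6
298 272 178 X -22 Y 210 Z 79 | ray73 X -24.2 Y 209.2
299 272 189 X -32 Y 210 Z 55 | ray73 X -25.5 Y 211.5
[0.59679596 0.10097509 0.06921197] 46.025
```

View pics/ptr2.png

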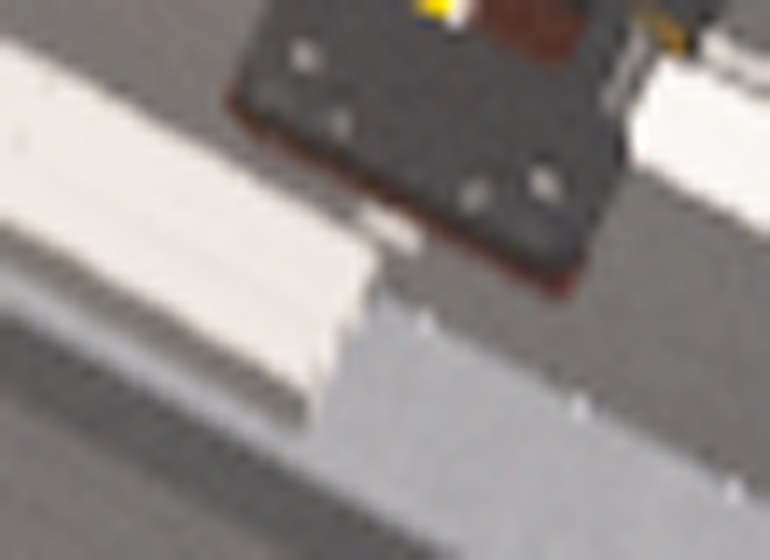

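The blade at crop px (395,230) now lies on the extension of the tube-end line, height-corrected to (395,230), so it's level. I'll hold on past 2 s, then carry the band home.

Call:
{"op": "step_arm", "data": {
  "deltas": [
    [0,0,0,0,0,0],
    [0,0,0,0,0,0],
    [0,0,0,0,0,0],
    [0,0,0,0,0,0],
    [0,0,0,0,0,0],
    [0,0,0,0,0,0],
    [0,0,0,0,0,0],
    [0,0,0,0,0,0],
    [0,0,0,0,0,0],
    [0,0,0,0,0,0]
  ]
}}

```text
time_s: 47.32
tool_pos: [0.5968, 0.101, 0.0692]
tool_rot: [2.25, 2.19, -0.007]
wrist_force: [-5.1, -10.2, 8.0]
gripper_width: 0.0138
gripper_force: 55.0
```

Call:
{"op": "step_arm", "data": {
  "deltas": [
    [-0.001,-0.04,0,0,0,0],
    [-0.003,-0.12,0,0,0,0],
    [-0.005,-0.2,0,0,0,0],
    [-0.007,-0.28,0,0,0,0],
    [-0.009,-0.36,0,0,0,0],
    [-0.011,-0.44,0,0,0,0],
    [-0.013,-0.52,0,0,0,0],
    [-0.014,-0.58,0,0,0,0],
    [-0.016,-0.63,0,0,0,0],
    [-0.016,-0.63,0,0,0,0]
  ]
}}

```text
time_s: 48.58
tool_pos: [0.5939, -0.0256, 0.0692]
tool_rot: [2.251, 2.189, -0.005]
wrist_force: [-2.9, -7.4, 4.4]
gripper_width: 0.0139
gripper_force: 55.0
```

Call:
{"op": "step_arm", "data": {
  "deltas": [
    [-0.001,-0.05,0,0,0,0],
    [-0.003,-0.12,0,0,0,0],
    [-0.005,-0.2,0,0,0,0],
    [-0.007,-0.28,0,0,0,0],
    [-0.009,-0.34,0,0,0,0],
    [-0.01,-0.39,0,0,0,0],
    [-0.01,-0.41,0,0,0,0],
    [-0.01,-0.41,0,0,0,0]
  ]
}}

```text
time_s: 49.58
tool_pos: [0.5921, -0.1064, 0.0692]
tool_rot: [2.25, 2.19, -0.003]
wrist_force: [-1.1, -5.9, 3.9]
gripper_width: 0.0135
gripper_force: 55.0
```

Call:
{"op": "step_arm", "data": {
  "deltas": [
    [0,-0.01,0,0,0,0],
    [0,-0.018,0,0,0,0],
    [0,-0.018,0,0,0,0]
  ]
}}

```text
time_s: 49.95
tool_pos: [0.592, -0.1096, 0.0692]
tool_rot: [2.249, 2.191, -0.003]
wrist_force: [-2.2, -6.3, 3.4]
gripper_width: 0.0139
gripper_force: 55.0
```

Call:
{"op": "step_arm", "data": {
  "deltas": [
    [0,0,0,0,0,0],
    [0,0,0,0,0,0],
    [0,0,0,0,0,0],
    [0,0,0,0,0,0],
    [0,0,0.15,0,0,0],
    [0,0,0.4,0,0,0],
    [0,0,0.6,0,0,0],
    [-0.2,-0.2,0.6,0,0,0],
    [-0.5,-0.5,0.6,0,0,0.008],
    [-0.7,-0.7,0.6,0,0,0.008]
  ],
  "hand": 0.57
}}

```text
time_s: 51.2
tool_pos: [0.4625, -0.2365, 0.1892]
tool_rot: [2.22, 2.222, 0.0]
wrist_force: [-0.1, -1.3, -0.3]
gripper_width: 0.0496
gripper_force: 0.0
```

Call:
{"op": "step_arm", "data": {
  "deltas": [
    [0,-0.3,0,0,0,0],
    [0,-0.5,0,0,0,0],
    [0,-0.5,0,0,0,0]
  ]
}}

```text
time_s: 51.58
tool_pos: [0.4626, -0.3391, 0.1887]
tool_rot: [2.227, 2.216, -0.001]
wrist_force: [0.7, 1.3, -0.8]
gripper_width: 0.0503
gripper_force: 0.0
```

```bash
python3 s.py end; python3 - <<'E'
from tubes import *
tubes(.65,.71,-.105,.25,.09); tubes(.3,.56,-.255,0.05,.011); 
for n in ['top','scene']:
    d=grab(n);p=world(d);V=d['img'].max(-1); rect(p,(V<100)&(p[...,2]>.03)&(p[...,2]<.06)&(abs(p[...,0]-.42)<.12)&(abs(p[...,1]+.11)<.12),n+' knob')
    rect(p,(V<90)&(p[...,2]>.09)&(p[...,2]<.12)&(abs(p[...,0]-.59)<.05)&(abs(p[...,1]+.11)<.06),n+' grip')
E
```

```text
time_s 51.575
tool_pos [ 0.4626 -0.3391  0.1887]
tool_rot [ 2.2270e+00  2.2155e+00 -1.3000e-03]
wrist_force [ 0.733   1.314  -0.8411]
gripper_width 0.0503
gripper_force 0.0
joint_pos [ 0.8334  0.3839 -0.3716  1.7455  0.1592  1.0417  0.4006]
top [675.9  -2.6] [199.5  27.1] 88.3
scene [679.2  -3.9] [200.1  30.7] 88.8
top [ 422.8 -112.3] [196.  176.4] 88.8
scene [ 423.8 -113.5] [193.4 175.3] 89.7
top knob 44 px [256. 215.] ctr [ 422.7 -109.7] size [23.5 20.3] ang 88.41 z [0.0417 0.0453 0.048 ]
top grip 26 px [254. 163.] ctr [ 590.1 -111.7] size [16.4 13.1] ang 88.22 z [0.0977 0.101  0.1048]
scene knob 77 px [269. 183.] ctr [ 427.1 -111.9] size [30.1 26.3] ang 23.1 z [0.0343 0.0444 0.0472]
scene grip 44 px [242. 216.] ctr [ 594.6 -112. ] size [23.3 12.8] ang 85.49 z [0.0932 0.1003 0.1028]
```

View pics/end.png

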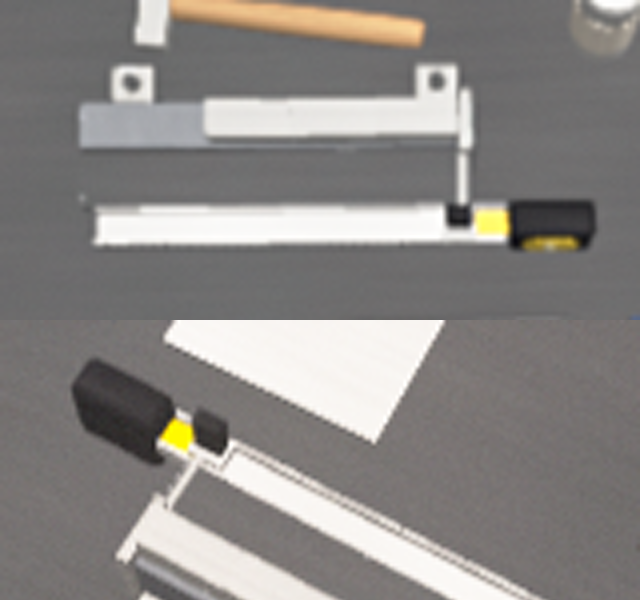

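The gauge is home (grip tab at crop px (458,215), as at the start), the row is intact, and the lid lies where I put it. Next I'll fetch the lid.

Call:
{"op": "step_arm", "data": {
  "deltas": [
    [-0.05,0.25,0,0,0,0],
    [-0.1,0.5,0,0,0,0],
    [-0.15,0.75,0,0,0,0],
    [-0.196,1,0,0,0,0],
    [-0.196,1,0,0,0,0],
    [-0.196,1,0,0,0,0],
    [-0.196,1,0,0,0,0]
  ],
  "hand": 1
}}

```text
time_s: 52.85
tool_pos: [0.4248, -0.1366, 0.189]
tool_rot: [2.223, 2.22, 0.0]
wrist_force: [0.0, 0.3, -0.4]
gripper_width: 0.088
gripper_force: 0.0
```

Call:
{"op": "step_arm", "data": {
  "deltas": [
    [-0.006,0.133,0,0,0,0],
    [-0.006,0.133,-0.2,0,0,0],
    [-0.006,0.133,-0.4,0,0,0],
    [-0.006,0.133,-0.55,0,0,0],
    [-0.006,0.133,-0.68,0,0,0],
    [-0.006,0.133,-0.78,0,0,0],
    [-0.006,0.133,-0.84,0,0,0],
    [-0.006,0.133,-0.849,0,0,0],
    [-0.006,0.133,-0.849,0,0,0]
  ]
}}

```text
time_s: 53.98
tool_pos: [0.4238, -0.1091, 0.0196]
tool_rot: [2.221, 2.221, 0.0]
wrist_force: [-0.3, -0.8, -0.3]
gripper_width: 0.0877
gripper_force: 0.0
```

Call:
{"op": "step_arm", "data": {
  "deltas": [
    [0,0,0,0,0,0],
    [0,0,0,0,0,0],
    [0,0,0,0,0,0],
    [0,0,0,0,0,0],
    [0,0,0,0,0,0],
    [0,0,0,0,0,0]
  ],
  "hand": 0.1,
  "force": 40
}}

```text
time_s: 54.72
tool_pos: [0.4234, -0.1089, 0.0192]
tool_rot: [-2.221, -2.222, 0.0]
wrist_force: [1.5, 0.0, 1.1]
gripper_width: 0.0316
gripper_force: 36.9
```

Call:
{"op": "step_arm", "data": {
  "deltas": [
    [0,0,0.05,0,0,0],
    [0,0,0.15,0,0,0],
    [0,0,0.25,0,0,0],
    [0,0,0.35,0,0,0],
    [0,0,0.45,0,0,0],
    [0,0,0.45,0,0,0]
  ]
}}

```text
time_s: 55.48
tool_pos: [0.4242, -0.1091, 0.1106]
tool_rot: [2.22, 2.22, 0.002]
wrist_force: [-0.1, -0.2, -3.0]
gripper_width: 0.0315
gripper_force: 40.0
```

Call:
{"op": "step_arm", "data": {
  "deltas": [
    [0,-0.1,0,0,0,0],
    [0,-0.3,0,0,0,0],
    [0,-0.5,0,0,0,0],
    [0,-0.7,0,0,0,0],
    [0,-0.9,0,0,0,0],
    [0,-1,0,0,0,0],
    [0,-1,0,0,0,0],
    [0,-1,0,0,0,0]
  ]
}}

```text
time_s: 56.48
tool_pos: [0.4235, -0.307, 0.1089]
tool_rot: [-2.218, -2.223, -0.001]
wrist_force: [0.7, -0.1, -2.7]
gripper_width: 0.0313
gripper_force: 40.0
```

Call:
{"op": "step_arm", "data": {
  "deltas": [
    [0,-0.1,0,0,0,0],
    [0,-0.18,0,0,0,0],
    [0,-0.18,0,0,0,0],
    [0,-0.18,0,0,0,0]
  ]
}}

```text
time_s: 56.98
tool_pos: [0.4233, -0.3446, 0.1091]
tool_rot: [-2.221, -2.221, -0.0]
wrist_force: [-0.0, -0.3, -2.4]
gripper_width: 0.0309
gripper_force: 40.0
```

```bash
python3 - <<'E'
from h import *
st()
for n in ['top','scene']:
    d=grab(n,n+'lid');p=world(d);h=cv2.cvtColor(d['img'],cv2.COLOR_RGB2HSV)
    m=(h[...,2]>170)&(h[...,1]<60)&(abs(p[...,2]-.1)<.02)&(abs(p[...,0]-.42)<.12)&(abs(p[...,1]+.345)<.13); rect(p,m,n)
d=grab('scene'); cv2.imwrite('pics/lidc.png',cv2.resize(d['img'][60:210,120:300],None,fx=3,fy=3)[:,:,::-1])
E
```

```text
time_s 56.975
tool_pos [ 0.4233 -0.3446  0.1091]
tool_rot [-2.2209e+00 -2.2211e+00 -5.0000e-04]
wrist_force [-0.0054 -0.2819 -2.411 ]
gripper_width 0.0309
gripper_force 39.9994
joint_pos [ 0.8977  0.4375 -0.3888  1.8872  0.2134  0.8578  0.4016]
top 1290 px [311. 213.] ctr [ 422.9 -290.9] size [ 81.5 171.2] ang 89.97 z [0.0966 0.1006 0.1048]
scene 1778 px [208. 149.] ctr [ 425.  -348.5] size [192.8 173.9] ang 89.85 z [0.097  0.0999 0.1027]
```

View pics/lidc.png

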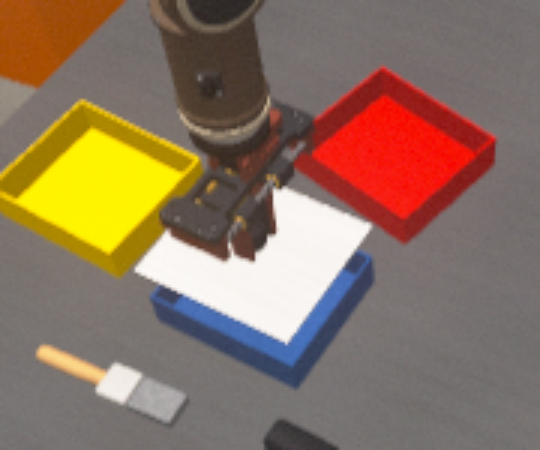

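The lid at crop px (255,270) is level over the blue box and within 1 mm of its original centre. I'll lower it.

Call:
{"op": "step_arm", "data": {
  "deltas": [
    [0,0,-0.05,0,0,0],
    [0,0,-0.1,0,0,0],
    [0,0,-0.15,0,0,0],
    [0,0,-0.19,0,0,0],
    [0,0,-0.22,0,0,0],
    [0,0,-0.24,0,0,0],
    [0,0,-0.248,0,0,0],
    [0,0,-0.248,0,0,0]
  ]
}}

```text
time_s: 58.12
tool_pos: [0.4235, -0.3449, 0.0597]
tool_rot: [2.221, 2.222, 0.0]
wrist_force: [-0.8, 0.1, -3.0]
gripper_width: 0.0313
gripper_force: 40.0
```

Call:
{"op": "step_arm", "data": {
  "deltas": [
    [0,0,-0.004,0,0,0],
    [0,0,-0.006,0,0,0],
    [0,0,-0.006,0,0,0]
  ]
}}

```text
time_s: 58.5
tool_pos: [0.4236, -0.3451, 0.0593]
tool_rot: [2.221, 2.221, -0.0]
wrist_force: [-1.7, 0.4, 5.1]
gripper_width: 0.0313
gripper_force: 40.0
```

Contact at the seated height. I'll release and retreat.

Call:
{"op": "step_arm", "data": {
  "deltas": [
    [0,0,0,0,0,0],
    [0,0,0,0,0,0],
    [0,0,0,0,0,0],
    [0,0,0,0,0,0],
    [0,0,0.1,0,0,0],
    [0,0,0.35,0,0,0],
    [0,0,0.6,0,0,0],
    [0,0,0.8,0,0,0],
    [0,0,0.8,0,0,0]
  ],
  "hand": 1
}}

```text
time_s: 59.62
tool_pos: [0.425, -0.3459, 0.2217]
tool_rot: [2.217, 2.217, 0.001]
wrist_force: [-0.3, -0.3, 0.1]
gripper_width: 0.0879
gripper_force: 0.0
```

Call:
{"op": "step_arm", "data": {
  "deltas": [
    [0,0.3,0,0,0,0],
    [0,0.6,0,0,0,0],
    [0,0.9,0,0,0,0],
    [0,1,0,0,0,0],
    [0,1,0,0,0,0],
    [0,1,0,0,0,0],
    [0,1,0,0,0,0]
  ]
}}

```text
time_s: 60.5
tool_pos: [0.4232, -0.1462, 0.218]
tool_rot: [-2.223, -2.219, 0.0]
wrist_force: [-0.5, -0.9, 0.5]
gripper_width: 0.0879
gripper_force: 0.0
```

```bash
python3 - <<'E'
from h import *
from tubes import tubes
st()
for n in ['top','scene']:
    d=grab(n,n+'fin');p=world(d);h=cv2.cvtColor(d['img'],cv2.COLOR_RGB2HSV)
    m=(h[...,2]>170)&(h[...,1]<60)&(abs(p[...,2]-.05)<.02)&(abs(p[...,0]-.42)<.12)&(abs(p[...,1]+.345)<.13); rect(p,m,n)
    q=p[m]; A=np.c_[q[:,:2],np.ones(len(q))]; print('tilt',np.linalg.lstsq(A,q[:,2],rcond=None)[0][:2])
    V=d['img'].max(-1); rect(p,(V<90)&(p[...,2]>.09)&(p[...,2]<.12)&(abs(p[...,0]-.59)<.05)&(abs(p[...,1]+.11)<.06),n+' grip')
tubes(.65,.71,-.105,.25,.09)
E
```

```text
time_s 60.5
tool_pos [ 0.4232 -0.1462  0.218 ]
tool_rot [-2.2231e+00 -2.2189e+00  3.0000e-04]
wrist_force [-0.4504 -0.8731  0.5195]
gripper_width 0.0879
gripper_force 0.0
joint_pos [ 0.7239  0.1542 -0.5483  1.9808  0.0932  1.0315  0.1309]
top 2882 px [327. 212.] ctr [ 425.1 -349.7] size [194.4 173.8] ang 89.3 z [0.0464 0.0506 0.0551]
tilt [0.00074894 0.00128277]
top grip 26 px [254. 163.] ctr [ 590.4 -111.6] size [13.7 16.5] ang 0.21 z [0.0962 0.1014 0.1051]
scene 2307 px [205. 153.] ctr [ 428.  -353.2] size [194.9 176.2] ang 89.32 z [0.0469 0.0499 0.0529]
tilt [ 0.00105884 -0.00030956]
scene grip 47 px [242. 216.] ctr [ 594.4 -112.5] size [23.2 13.2] ang 86.87 z [0.0914 0.0994 0.1031]
top [675.9  -2.6] [199.5  27.1] 88.3
scene [679.2  -4.3] [200.8  30.7] 88.8
```

View pics/scenefin.png

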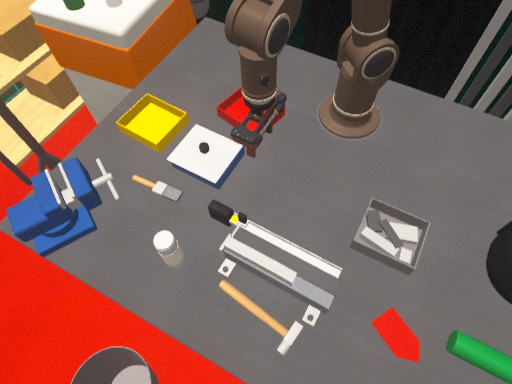

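The final scene shows the lid on the blue box at px (205,153), level at its original height, with a few mm of sideways shift within its play. The row and gauge are in order and the bystanders are untouched. I'll let it settle for a second, recheck and hand in.

Call:
{"op": "step_arm", "data": {
  "deltas": [
    [0,0,0,0,0,0],
    [0,0,0,0,0,0],
    [0,0,0,0,0,0],
    [0,0,0,0,0,0],
    [0,0,0,0,0,0],
    [0,0,0,0,0,0],
    [0,0,0,0,0,0],
    [0,0,0,0,0,0]
  ]
}}

```text
time_s: 61.7
tool_pos: [0.4234, -0.1449, 0.2185]
tool_rot: [2.221, 2.222, 0.0]
wrist_force: [-0.2, -0.2, 0.1]
gripper_width: 0.0878
gripper_force: 0.0
```

```bash
python3 - <<'E'
from h import *
ok=True
for n in ['top','scene']:
    d=grab(n);p=world(d);h=cv2.cvtColor(d['img'],cv2.COLOR_RGB2HSV)
    m=(h[...,2]>170)&(h[...,1]<60)&(abs(p[...,2]-.05)<.02)&(abs(p[...,0]-.42)<.12)&(abs(p[...,1]+.345)<.13); rect(p,m,n)
    q=p[m]; t=np.linalg.lstsq(np.c_[q[:,:2],np.ones(len(q))],q[:,2],rcond=None)[0][:2]; c=q.mean(0); print(t,c); ok&=abs(t).max()<.01 and abs(c[2]-.0505)<.0015
if ok: print(workorder.hand_in())
E
```

```text
top 2885 px [327. 212.] ctr [ 426.5 -349.5] size [194.  175.4] ang 88.51 z [0.0463 0.0507 0.055 ]
[0.0002451  0.00371131] [ 0.42439039 -0.34945934  0.05065808]
scene 2304 px [205. 153.] ctr [ 426.5 -353.2] size [194.1 177.9] ang 89.04 z [0.0469 0.05   0.0529]
[0.00155589 0.00228219] [ 0.4322434  -0.35011099  0.0499584 ]
the job is handed in; nothing more can be done
None
```

The job is handed in, with no verdict returned: by the cameras, the three tubes lie butted from the stop, the pointer was held level with the last tube's end for over 2 s, the gauge is home, and the lid is seated level, a few mm off its starting position.

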